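# Pry open the carrier tank and clear its plates into the drainer

## Task

Pry up the lid of the carrier tank by pushing the blade of the lid lever into the notch in the front rim, and swing the lid fully back (about upright or beyond) before any plate is taken out. Draw every carrier plate, of which only the top edge stands clear, out of its narrow slot and stand it upright, fully down and about midway, in a bay of its own in the drainer rack. At the end the lever lies flat on the open bench, the way up it was, and the lid is left open; never tip over a plate or the sample cup.

Things in the scene. Friction and masses are not known exactly. Their poses are not given: they have to be found in the camera images.
- tank: grey slotted tank, fixed, 100 mm (x) by 200 mm (y), rim at 60 mm; origin under its centre at bench height, front faces its own -x. Shut, a white hood lid (40 mm high, flush on all four sides, no handle) brings it to 100 mm. Inside, four vertical slots side by side at y = -84, -28, +28, +84 mm: 12.6 mm wide in y, 68 mm long in x, floor at 6 mm, upper edge at 50 mm.
- tank_notch (a point): centre of the pry notch in the middle of the tank's front rim, in the plane of the front face (tank x = -50 mm), 56 mm above the bench; axes as the tank's. The opening is 56 mm wide (y) and 8 mm high (z 52 to 60 mm); its upper side is the lower edge of the shut lid. A blade goes in along the tank's +x, 10 to 30 mm deep.
- tank_hinge (a point): middle of the lid's hinge line, at the tank's rear rim (tank x = +50 mm, 60 mm above the bench); the line runs along the tank's y.
- lid (a joint): angle of the hood lid: 0 shut, grows as its front edge rises and swings back, 1.57 upright, stop at 1.75. The hinge is stiff (0.1 N m; lid 0.12 kg): the lid stays at whatever angle it is left; about 2 N at the front edge moves it.
- lid_edge (a point): middle of the lower front edge of the lid, 100 mm from the hinge line (moves with the lid). Inside the lid a steel tongue, 34 mm wide, 6 mm thick, its underside level with this edge, reaches from here 43 mm towards the hinge: the face for the blade to push on.
- lever: flat-bladed lid lever, 165 mm long, 0.1 kg, lying on the bench: black handle 100 mm long (x from -50 to +50 mm), 20 mm wide (y), 20 mm high, and a steel blade ahead of it, 28 mm wide, 3 mm thick, reaching to x = +115 mm, its mid-plane 9.5 mm above the underside. Origin at the underside below the middle of the handle; x points along the blade.
- lever_tip (a point): middle of the blade's end, lever frame (115, 0, 9.5) mm.
- rack: steel drainer rack, fixed: base 90 mm (x) by 214 mm (y), 6 mm thick, with four bays side by side at y = -84, -28, +28, +84 mm, each between two upright sheets 18 mm apart (faces normal to y), 60 mm long in x, upper edge 46 mm above the bench. Origin under its centre at bench height. A bay takes one plate standing, with 4 mm to spare on each side.
- rack_bay0 (a point): middle of the floor of bay 0 of the rack (6 mm above the bench, rack y = -84 mm); axes as the rack's.
- rack_bay1 (a point): middle of the floor of bay 1 of the rack (6 mm above the bench, rack y = -28 mm); axes as the rack's.
- rack_bay2 (a point): middle of the floor of bay 2 of the rack (6 mm above the bench, rack y = 28 mm); axes as the rack's.
- rack_bay3 (a point): middle of the floor of bay 3 of the rack (6 mm above the bench, rack y = 84 mm); axes as the rack's.
- plate0: carrier plate, aluminium and glass, 64 mm wide (x), 10 mm thick (y), 84 mm high (z), about 0.09 kg; all alike. Origin at the middle of its underside. If present it stands at first in the tank's slot at tank y = -84 mm, top edge 90 mm above the bench, 40 mm above the slot and 30 mm above the tank's rim. Three or four plates are present; an absent one reads None throughout.
- plate1: carrier plate, aluminium and glass, 64 mm wide (x), 10 mm thick (y), 84 mm high (z), about 0.09 kg; all alike. Origin at the middle of its underside. If present it stands at first in the tank's slot at tank y = -28 mm, top edge 90 mm above the bench, 40 mm above the slot and 30 mm above the tank's rim. Three or four plates are present; an absent one reads None throughout.
- plate2: carrier plate, aluminium and glass, 64 mm wide (x), 10 mm thick (y), 84 mm high (z), about 0.09 kg; all alike. Origin at the middle of its underside. If present it stands at first in the tank's slot at tank y = 28 mm, top edge 90 mm above the bench, 40 mm above the slot and 30 mm above the tank's rim. Three or four plates are present; an absent one reads None throughout.
- plate3: carrier plate, aluminium and glass, 64 mm wide (x), 10 mm thick (y), 84 mm high (z), about 0.09 kg; all alike. Origin at the middle of its underside. If present it stands at first in the tank's slot at tank y = 84 mm, top edge 90 mm above the bench, 40 mm above the slot and 30 mm above the tank's rim. Three or four plates are present; an absent one reads None throughout.
- petri: petri dish, 91 mm across, 15 mm high, bystander.
- sample_cup: sample cup with lid, 62 mm across, 66 mm high, standing, bystander; origin under its centre.

How it is judged:
On the way, in this order (a step that is already met when the one before it is completed fails the run):
1. the lever's blade is under the lid and has raised it (0.12 rad or more), the plates still in their slots (value of joint lid above 0.12 rad and contact force between lever and lid above 0.1 N and z of each of plate0, plate1, plate2, plate3 in the frame of tank below 0.02 m and horizontal distance between each of plate0, plate1, plate2, plate3 and tank below 0.11 m), for 0.1 s.
2. the lid is swung back past 1.25 rad, the plates still in their slots (value of joint lid above 1.25 rad and z of each of plate0, plate1, plate2, plate3 in the frame of tank below 0.02 m and horizontal distance between each of plate0, plate1, plate2, plate3 and tank below 0.11 m), for 0.2 s.
At the end, for the whole second after the job is handed in: Lid open beyond 1.2 rad; lever released, flat on the bench, right way up, underside within 6 mm of it; every plate present stands in a rack bay: within 25 mm of the rack's middle in x, 100 mm in y, underside below 14 mm, under 0.3 rad from upright, released and at rest (value of joint lid above 1.2 rad and height (world z) of lever below 0.006 m and angle between lever's own z axis and vertical below 0.12 rad and linear speed of each of lever, plate0, plate1, plate2, plate3 below 0.03 m/s and contact force between each of lever, plate0, plate1, plate2, plate3 and the fingers below 0.1 N and x of plate0 in the frame of rack between -0.025 and 0.025 m and y of plate0 in the frame of rack between -0.1 and 0.1 m and z of each of plate0, plate1, plate2, plate3 in the frame of rack below 0.014 m and angle between each of plate0, plate1, plate2, plate3's own z axis and vertical below 0.3 rad and x of plate1 in the frame of rack between -0.025 and 0.025 m and y of plate1 in the frame of rack between -0.1 and 0.1 m and x of plate2 in the frame of rack between -0.025 and 0.025 m and y of plate2 in the frame of rack between -0.1 and 0.1 m and x of plate3 in the frame of rack between -0.025 and 0.025 m and y of plate3 in the frame of rack between -0.1 and 0.1 m); the robot touches nothing.
It fails at once if a carrier plate is tipped over (more than 1.0 rad) (angle between any of plate0, plate1, plate2, plate3's own z axis and vertical above 1 rad).
It fails at once if the sample cup is tipped over (more than 0.7 rad) (angle between sample_cup's own z axis and vertical above 0.7 rad).
Of plate0, plate1, plate2, plate3 only 3 to 4 are there at a start; the rules pass over those that are not, and their reading is None.
At some moment in a run one of lever may be knocked a few centimetres aside while the robot is not near it.
It also fails if it takes over 192 s, if anything falls off the work surface, if the arm or the gripper's body presses on something with over 40 N, if the wrist force passes 120 N, or if a joint passes its speed limit or range.

## Robot

A 6-joint arm with a two-finger parallel gripper is mounted at the origin on a cart in front of the work surface, level with it; the furniture and walls round the work are solid. World frame = base frame: x ahead of the robot, y to its left, z up, the work surface at z = 0. Lengths are in m, angles in rad, forces in N, time in s.
With the tool pointing down it reaches from about 0.325 to 0.775 m from the base axis. Payload 5.5 kg.
Tool frame: the origin (TCP) lies midway between the tips of the shut fingers; the grasp point (between the pads) lies 19 mm behind it; z points along the fingers, y is the direction in which the jaws open and shut (so a half turn about z gives the same grasp; the last joint's range is limited). The gripper opens to 88 mm and grips with 3 to 60 N. Pads are 20 mm wide; open, the fingers measure 115 mm over their backs; the gripper's body (75 mm by 178 mm) begins 61 mm behind the grasp point.
Start: joints at [-1.245, 0.091, 1.231, -0, 1.82, -0.057], TCP at [0.224, -0.557, 0.223] pointing down, gripper open.
Joint ranges: [-2.87, 2.87], [-0.86, 2.18], [0.17, 2.46], [-1.51, 4.65], [0.06, 2.69], [-2.65, 2.65]. Speed limits (rad/s): [2.57, 2.57, 3.01, 3.14, 3.14, 3.14].

## Interface

Orientations are given as a rotation vector (axis times angle).
In Python, from rig import arm gives the robot as it stands.
- The arm moves only by the shell command python3 -m jog 'ROWS'. ROWS is a JSON object of lists of equal length, an entry for each row: "linear": the shift along the tool's x, y, z in units of 25 mm (1.0 is 25 mm), a list of three; "turn": the turn, a rotation vector about the tool's x, y, z in units of 5 degrees (1.0 is 5 degrees), a list of three; "hand": the finger opening in mm, from 0 to 87.8. In form: {"linear": [[dx, dy, dz], ...], "turn": [[ax, ay, az], ...], "hand": [hand, ...]}. A call has 1 to 8 rows; each row shifts and turns the commanded pose from where the row before left it, along the tool's axes as they then stand; what a row does not reach is not made up. A row lasts 1/12 s, in which the tool goes at most 41.7 mm and 7.16 degrees, less where a joint would pass 70% of its speed; a pose out of reach is approached as far as the arm can. A call is refused whole if a number of a shift passes 1 or a number of a turn 1, either way. A call with a gripper value outside its range is refused whole. The fingers move at their own pace and stop on an object; the grip force is fixed at half the most. Time passes only in rows, so rows that do not move let the fingers close. It gives the time, the measured TCP pose, the force and the opening at its end, in the units of the state.
- arm.read_state(): the state, without advancing time (a new reading comes with each control period).
- arm.snapshot(name): name is "scene" or "top"; returns a dict with "color" (480x640x3 uint8, red, green, blue), "intrinsics" (3x3 intrinsics, pixels), "T" (4x4, takes a point from camera to world coordinates). Camera axes: x right, y down, z forward; pixel columns grow to the right and rows downward; lengths in m; the calibration is good to about 2 mm. A picture is of the moment at which its call begins. There is no depth.
- arm.close_job(): hands the job in, once; it reports no verdict.
The state is a dict: "t": time; "joint_pos": joint angles; "joint_velocities": joint speeds; "joint_torque": joint torques, N m; "ee_pos": TCP position; "tool_rot": TCP orientation; "wrist_force": force on the tool from outside, world axes, zero at the start; "wrist_torque": the same for the moment, N m; "opening": finger opening in m.
Only numpy, scipy, OpenCV 4.12 (cv2) and the standard library are available. Lean on these libraries where they do the work, as an engineer would, in place of code of your own. Each camera call takes 0.05 s, during which the arm holds its last target.

## Working session

There is one attempt and no reset: what is moved stays moved. The work goes in short steps, Python scripts to look and compute and a shell command to move; the robot and the scene stay as the last step left them, time stands still between calls to the robot, and variables do not carry over. Pictures are saved under pics/ and viewed, and the job is handed in when it is done.

```bash
ls; mkdir -p pics; python3 - <<'E'
from rig import arm
import cv2,numpy as np
print(arm.read_state())
for n in("scene","top"):
    s=arm.snapshot(n); cv2.imwrite(f"pics/{n}0.png",s["color"][:,:,::-1]); print(n,s["intrinsics"].tolist(),np.round(s["T"],4).tolist())
E
```

```text
pics
{'t': 0.0, 'joint_pos': array([-1.24468674e+00,  9.18444024e-02,  1.23186609e+00, -2.15985730e-05,
        1.81982844e+00, -5.67182061e-02]), 'joint_velocities': array([-0.00051532,  0.00107424, -0.00067126, -0.00193191, -0.00012282,
        0.00123475]), 'joint_torque': array([-2.63769653e-04, -4.46448326e+01, -4.06449616e+01,  6.98865275e-02,
        2.93878291e-02, -1.37793372e-04]), 'ee_pos': array([ 0.22401062, -0.5562854 ,  0.22152674]), 'tool_rot': array([-3.08232620e+00, -5.97304515e-01,  4.42868151e-04]), 'wrist_force': array([-0.15981597,  0.27173173,  1.03990176]), 'wrist_torque': array([-0.01598182,  0.00648953, -0.02046886]), 'opening': 0.08813278717791606}
scene [[544.9056347671522, 0.0, 316.05740560662315], [0.0, 544.9056347671522, 239.71392747349762], [0.0, 0.0, 1.0]] [[-0.9287, -0.2953, 0.2244, 0.172], [-0.3709, 0.7427, -0.5576, 0.809], [-0.002, -0.601, -0.7992, 1.2675], [0.0, 0.0, 0.0, 1.0]]
top [[522.7004100933863, 0.0, 323.23074755514983], [0.0, 522.7004100933863, 242.05465293946023], [0.0, 0.0, 1.0]] [[-0.0034, -0.9784, 0.2068, 0.2567], [-1.0, 0.0034, -0.0005, -0.037], [-0.0002, -0.2068, -0.9784, 1.3485], [0.0, 0.0, 0.0, 1.0]]
```

View pics/scene0.png

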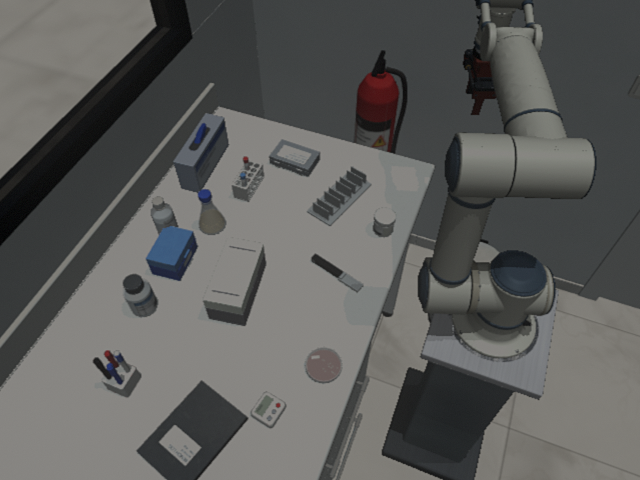

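View pics/top0.png

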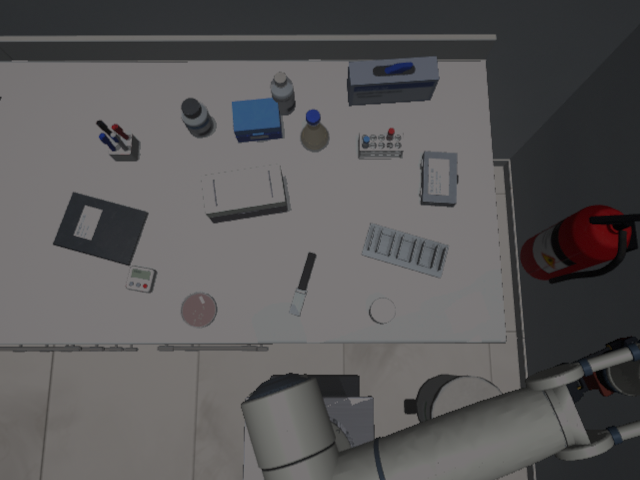

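```bash
cat > h.py <<'E'
import numpy as np,cv2
from rig import arm
from scipy.spatial.transform import Rotation as R
def ray(s,uv,z):
    K=s["intrinsics"];T=s["T"]
    uv=np.atleast_2d(np.array(uv,float));d=np.c_[uv,np.ones(len(uv))]@np.linalg.inv(K).T@T[:3,:3].T
    return (T[:3,3]+d*((z-T[2,3])/d[:,2])[:,None])
def proj(s,p):
    K=s["intrinsics"];T=s["T"];p=np.atleast_2d(p)
    c=(p-T[:3,3])@T[:3,:3];q=c@K.T
    return q[:,:2]/q[:,2:]
def crop(s,u0,v0,u1,v1,k,name):
    im=s["color"][v0:v1,u0:u1,::-1]
    cv2.imwrite("pics/"+name,cv2.resize(im,None,fx=k,fy=k,interpolation=cv2.INTER_CUBIC))
E
python3 - <<'E'
from h import *
t=arm.snapshot("top");s=arm.snapshot("scene")
crop(t,190,150,470,340,2.8,"t1.png"); crop(s,190,150,410,390,2.5,"s1.png")
E
```

```text
(no output)
```

View pics/t1.png

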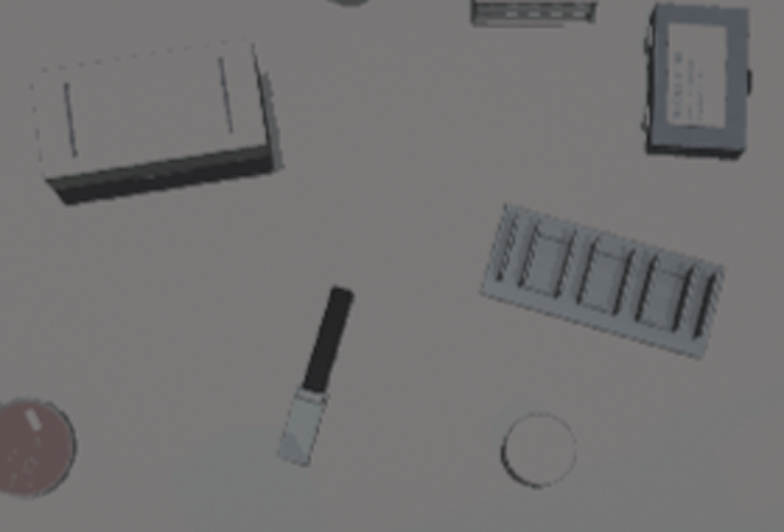

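View pics/s1.png

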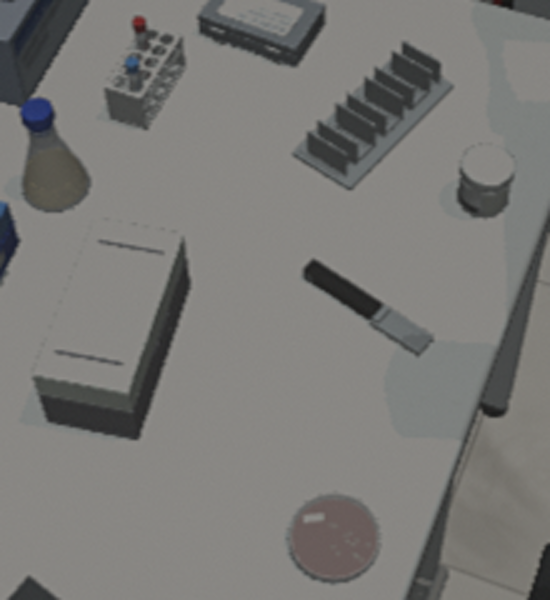

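```bash
python3 - <<'E'
from h import *
t=arm.snapshot("top");s=arm.snapshot("scene")
def show(s,b,k,n):
    im=s["color"][b[1]:b[3],b[0]:b[2],::-1].astype(float)
    im=np.clip((im-20)*255/150,0,255).astype(np.uint8)
    return cv2.resize(im,None,fx=k,fy=k,interpolation=cv2.INTER_CUBIC)
a=show(t,(195,155,295,225),8,0);cv2.imwrite("pics/t2a.png",a)
cv2.imwrite("pics/t2b.png",show(t,(355,215,455,285),8,0))
cv2.imwrite("pics/t2c.png",show(t,(280,245,330,325),7,0))
c=lambda p:np.array(p)/2.8+[190,150]
L=ray(t,c([(45,180),(268,147),(253,40),(33,70)]),.1)
print("lid",L.round(4)[:,:2].tolist(),L.mean(0))
P=ray(t,c([(507,204),(725,266),(702,357),(481,293)]),.006);print("rack",P.round(4)[:,:2].tolist(),P.mean(0))
print("lev",ray(t,c([(342,288)]),.02),ray(t,c([(293,462)]),.01))
print("cup",ray(t,c([(539,449)]),.066),"petri",ray(t,c([(32,445)]),.015))
L=ray(s,np.array([(40,378),(130,393),(186,236),(100,222)])/2.5+[190,150],.1);print("lid s",L.round(4)[:,:2].tolist(),L.mean(0))
print("lev s",ray(s,np.array([(310,267),])/2.5+[190,150],.02),ray(s,np.array([(424,343)])/2.5+[190,150],.01))
P=ray(s,np.array([(295,155),(350,186),(452,85),(400,50)])/2.5+[190,150],.006);print("rack",P.round(4)[:,:2].tolist(),P.mean(0))
E
```

```text
lid [[0.5917, 0.2514], [0.6212, 0.0551], [0.7213, 0.0697], [0.6936, 0.2665]] [0.6569643  0.16067621 0.1       ]
rack [[0.5919, -0.1645], [0.5314, -0.3673], [0.4456, -0.3414], [0.5065, -0.1383]] [ 0.51887265 -0.25285872  0.006     ]
lev [[ 0.50903833 -0.00892592  0.02      ]] [[0.3503103  0.03562344 0.01      ]]
cup [[ 0.35690662 -0.18173506  0.066     ]] petri [[0.36608068 0.27215025 0.015     ]]
lid s [[0.682, 0.2717], [0.5917, 0.254], [0.6218, 0.0599], [0.7156, 0.0771]] [0.65280431 0.16565436 0.1       ]
lev s [[ 0.50536479 -0.00359662  0.02      ]] [[0.35568816 0.03764501 0.01      ]]
rack [[0.5874, -0.1591], [0.5088, -0.1389], [0.4477, -0.3376], [0.5287, -0.3708]] [ 0.51815531 -0.2515964   0.006     ]
```

View pics/t2a.png

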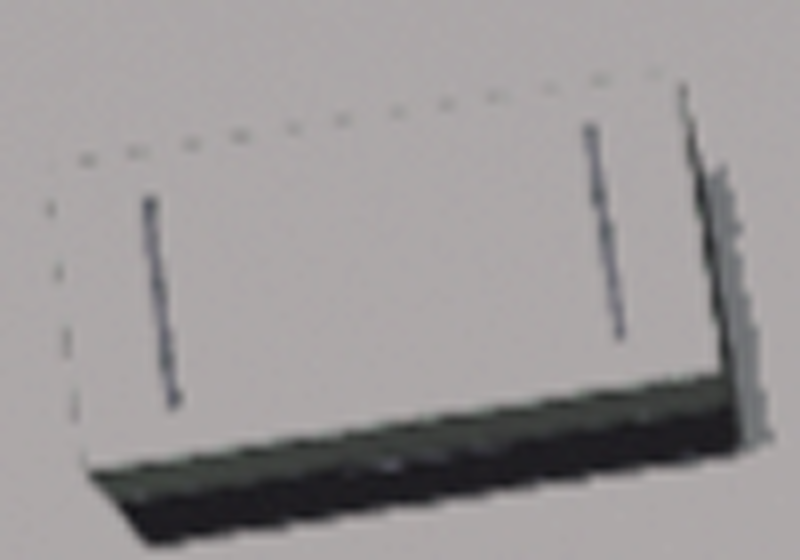

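View pics/t2b.png

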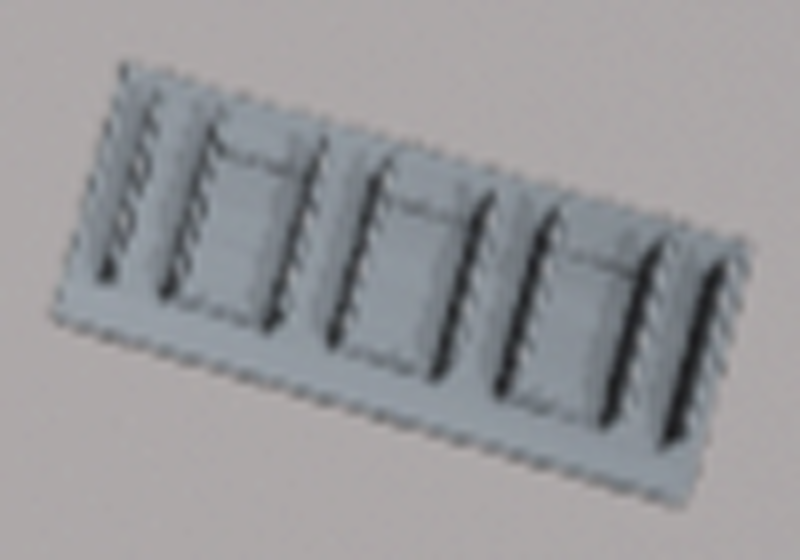

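View pics/t2c.png

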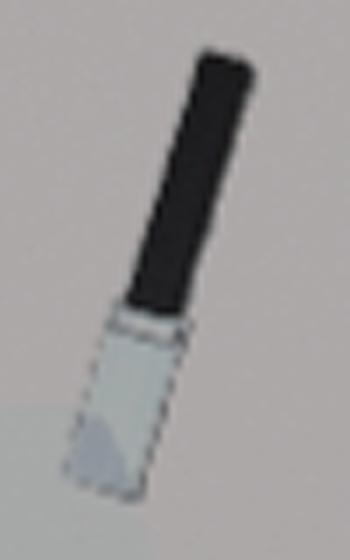

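```bash
python3 - <<'E'
from h import *
t=arm.snapshot("top")
def c(p,o,k):return (np.array(p)+.5)/k-.5+np.array(o)
def fit(model,P):
    m=np.array(model);mc=m-m.mean(0);q=P[:,:2]-P[:,:2].mean(0)
    a=np.arctan2((mc[:,0]*q[:,1]-mc[:,1]*q[:,0]).sum(),(mc*q).sum())
    Rm=np.array([[np.cos(a),-np.sin(a)],[np.sin(a),np.cos(a)]])
    o=P[:,:2].mean(0)-Rm@m.mean(0)
    return o,np.degrees(a),(P[:,:2]-(m@Rm.T+o))*1000
L=ray(t,c([(85,465),(728,372),(683,80),(50,165)],(195,155),8),.1)
print(fit([(-.05,.1),(-.05,-.1),(.05,-.1),(.05,.1)],L))
B=ray(t,c([(150,545),(740,450)],(195,155),8),0);print("front bottom",B)
P=ray(t,c([(122,65),(752,240),(685,505),(55,318)],(355,215),8),.006)
print(fit([(.045,.107),(.045,-.107),(-.045,-.107),(-.045,.107)],P))
h=ray(t,c([(228,58),(157,312)],(280,245),7),.02);b=ray(t,c([(105,482)],(280,245),7),.011)
print(h,b)
E
```

```text
(array([0.65860933, 0.1622378 ]), np.float64(8.290728271894713), array([[ 1.05331367, -0.23517528],
       [ 1.37545282, -0.57754845],
       [-1.91499159,  0.27709504],
       [-0.5137749 ,  0.53562868]]))
front bottom [[0.59534877 0.25425027 0.        ]
 [0.6273391  0.0585881  0.        ]]
(array([ 0.51938385, -0.25123399]), np.float64(-16.585787085494093), array([[-0.65303774,  0.39392088],
       [ 0.62454163,  0.27313514],
       [-0.55413909,  0.89315326],
       [ 0.5826352 , -1.56020929]]))
[[ 0.50903833 -0.00892592  0.02      ]
 [ 0.4149921   0.01684095  0.02      ]] [[0.3542071  0.03578201 0.011     ]]
```

```bash
cat > go.py <<'E'
import sys
from h import *
# usage: go.py x y z [yawdeg]  : gives rows
st=arm.read_state();p=st["ee_pos"];Rm=R.from_rotvec(st["tool_rot"])
M=Rm.as_matrix();psi=np.degrees(np.arctan2(M[1,0],M[0,0]))
print("t %.2f pos %s psi %.2f tilt %.2f open %.1f F %s"%(st["t"],p.round(4),psi,np.degrees(np.arccos(-M[2,2])),st["opening"]*1e3,st["wrist_force"].round(1)),"q6 %.0f"%np.degrees(st["joint_pos"][5]))
if len(sys.argv)>3:
    a=[float(v) for v in sys.argv[1:]]
    d=M.T@(np.array(a[:3])-p)/.025
    n=max(1,int(np.ceil(max(abs(d).max(),np.linalg.norm(d)/1.5))))
    print("shift units total",d.round(2),"rows",n,"each",(d/n).round(3))
    if len(a)>3:
        e=(a[3]-psi+180)%360-180
        if len(a)>4: # pure turn target incl. level
            pass
        T=R.from_euler("ZYX",[a[3],0,180],degrees=True)
        rv=(Rm.inv()*T).as_rotvec(degrees=True)/5
        print("turn yaw err %.2f total units"%e,rv.round(2))
E
python3 go.py 0.4287 0.016 0.19 164.2
```

```text
t 0.35 pos [ 0.2241 -0.5565  0.2224] psi 21.93 tilt 0.03 open 88.0 F [-0.6 -0.2 -0. ] q6 -3
shift units total [ 16.15 -18.19   1.3 ] rows 19 each [ 0.85  -0.957  0.069]
turn yaw err 142.27 total units [-0.000e+00 -1.000e-02 -2.845e+01]
```

```bash
python3 -m jog '{"linear":[[0.6,-0.7,0],[0.8,-0.9,0.07],[0.85,-0.95,0.07],[0.85,-0.95,0.07],[0.85,-0.95,0.07],[0.85,-0.95,0.07],[0.85,-0.95,0.07],[0.85,-0.95,0.07]],"turn":[[0,0,0],[0,0,0],[0,0,0],[0,0,0],[0,0,0],[0,0,0],[0,0,0],[0,0,0]],"hand":[87,87,87,87,87,87,87,87]}'
python3 -m jog '{"linear":[[0.85,-0.95,0.07],[0.85,-0.95,0.07],[0.85,-0.95,0.07],[0.85,-0.95,0.07],[0.85,-0.95,0.07],[0.85,-0.95,0.07],[0.85,-0.95,0.07],[0.85,-0.95,0.07]],"turn":[[0,0,0],[0,0,0],[0,0,0],[0,0,0],[0,0,0],[0,0,0],[0,0,0],[0,0,0]],"hand":[87,87,87,87,87,87,87,87]}'
python3 -m jog '{"linear":[[0.85,-0.95,0.07],[0.85,-0.95,0.07],[0.85,-0.95,0.07],[0.5,-0.6,0.07],[0,0,0],[0,0,0],[0,0,0],[0,0,0]],"turn":[[0,0,0],[0,0,0],[0,0,0],[0,0,0],[0,0,-1],[0,0,-1],[0,0,-1],[0,0,-1]],"hand":[87,87,87,87,87,87,87,87]}'
python3 go.py 0.4287 0.016 0.19 164.2
```

```text
t: 1.02
ee_pos: [0.3069, -0.3252, 0.2104]
tool_rot: [3.084, 0.597, 0.0]
wrist_force: [0.1, -0.0, -0.8]
opening: 0.0876
t: 1.68
ee_pos: [0.3936, -0.0853, 0.1966]
tool_rot: [3.084, 0.597, 0.001]
wrist_force: [0.8, -0.2, 0.3]
opening: 0.0869
t: 2.35
ee_pos: [0.4319, 0.0219, 0.1894]
tool_rot: [-2.931, -1.131, -0.0]
wrist_force: [-0.2, -0.1, 0.6]
opening: 0.0867
t 2.35 pos [0.4319 0.0219 0.1894] psi 42.22 tilt 0.00 open 86.7 F [-0.2 -0.1  0.6] q6 46
shift units total [-0.25  0.09 -0.02] rows 1 each [-0.255  0.09  -0.024]
turn yaw err 121.98 total units [  0.   -0.  -24.4]
```

```bash
python3 -m jog '{"linear":[[0,0,0],[0,0,0],[0,0,0],[0,0,0],[0,0,0],[0,0,0],[0,0,0],[0,0,0]],"turn":[[0,0,-1],[0,0,-1],[0,0,-1],[0,0,-1],[0,0,-1],[0,0,-1],[0,0,-1],[0,0,-1]],"hand":[60,60,60,60,60,60,60,60]}'
python3 -m jog '{"linear":[[0,0,0],[0,0,0],[0,0,0],[0,0,0],[0,0,0],[0,0,0],[0,0,0],[0,0,0]],"turn":[[0,0,-1],[0,0,-1],[0,0,-1],[0,0,-1],[0,0,-1],[0,0,-1],[0,0,-1],[0,0,-1]],"hand":[60,60,60,60,60,60,60,60]}'
python3 -m jog '{"linear":[[0,0,0],[0,0,0],[0,0,0],[0,0,0],[0,0,0],[0,0,0],[0,0,0],[0,0,0]],"turn":[[0,0,-1],[0,0,-1],[0,0,-1],[0,0,-1],[0,0,-1],[0,0,-1],[0,0,-1],[0,0,-1]],"hand":[60,60,60,60,60,60,60,60]}'
python3 go.py 0.4287 0.016 0.1 164.2
python3 - <<'E'
from h import *
s=arm.snapshot("scene");crop(s,260,180,440,320,4,"s3.png")
t=arm.snapshot("top");crop(t,240,200,400,320,4,"t3.png")
E
```

```text
t: 3.02
ee_pos: [0.4319, 0.0216, 0.1895]
tool_rot: [2.368, 2.065, 0.0]
wrist_force: [0.7, 0.5, 0.6]
opening: 0.0601
t: 3.68
ee_pos: [0.4319, 0.0216, 0.1895]
tool_rot: [1.519, 2.75, 0.0]
wrist_force: [0.0, 0.5, -0.0]
opening: 0.0601
t: 4.35
ee_pos: [0.4319, 0.0216, 0.1895]
tool_rot: [0.487, 3.103, 0.0]
wrist_force: [0.1, 0.7, 0.3]
opening: 0.0599
t 4.35 pos [0.4319 0.0216 0.1895] psi 162.18 tilt 0.01 open 59.9 F [0.1 0.7 0.3] q6 -74
shift units total [ 0.05 -0.25  3.58] rows 4 each [ 0.013 -0.063  0.895]
turn yaw err 2.02 total units [ 0.   0.  -0.4]
```

View pics/s3.png

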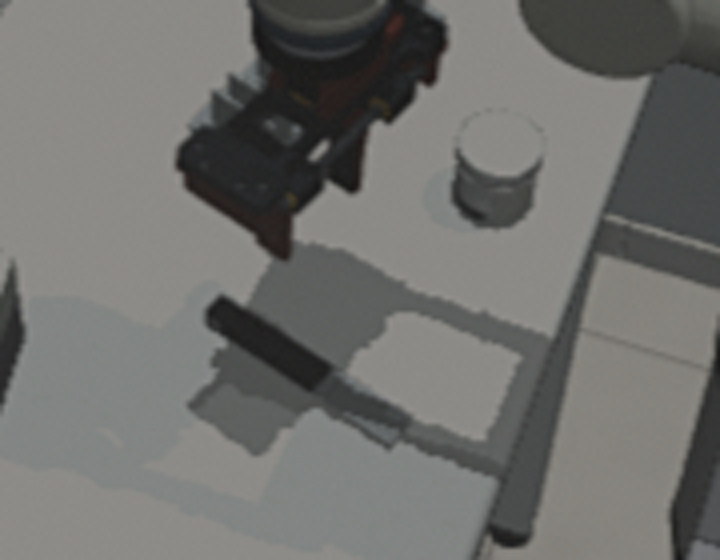

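View pics/t3.png

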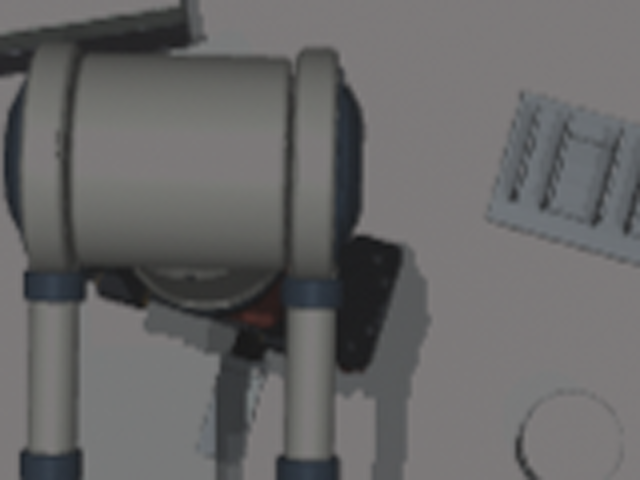

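```bash

python3 -m jog '{"linear":[[0.05,-0.25,0.6],[0,0,0.9],[0,0,0.9],[0,0,0.9],[0,0,0.9],[0,0,0.9],[0,0,0.9],[0,0,0.7]],"turn":[[0,0,-0.4],[0,0,0],[0,0,0],[0,0,0],[0,0,0],[0,0,0],[0,0,0],[0,0,0]],"hand":[50,50,50,50,50,50,50,50]}'
python3 go.py 0.4287 0.016 0.004 164.2
```

```text
t: 5.12
ee_pos: [0.4281, 0.0161, 0.02]
tool_rot: [-0.444, -3.109, 0.0]
wrist_force: [0.2, 0.5, 0.3]
opening: 0.0499
t 5.12 pos [0.4281 0.0161 0.02  ] psi 163.75 tilt 0.07 open 49.9 F [0.2 0.5 0.3] q6 -76
shift units total [-0.02  0.    0.64] rows 1 each [-0.025  0.003  0.642]
turn yaw err 0.45 total units [-0.   -0.01 -0.09]
```

```bash

python3 -m jog '{"linear":[[0,0,0.3],[0,0,0.34],[0,0,0],[0,0,0],[0,0,0],[0,0,0],[0,0,0],[0,0,0]],"turn":[[0,0,0],[0,0,0],[0,0,0],[0,0,0],[0,0,0],[0,0,0],[0,0,0],[0,0,0]],"hand":[50,50,50,15,15,15,15,15]}'
python3 -m jog '{"linear":[[0,0,0],[0,0,0],[0,0,0],[0,0,0],[0,0,-0.4],[0,0,-0.8],[0,0,-0.8],[0,0,-0.8]],"turn":[[0,0,0],[0,0,0],[0,0,0],[0,0,0],[0,0,0],[0,0,0],[0,0,0],[0,0,0]],"hand":[15,15,15,15,15,15,15,15]}'
python3 go.py 0.4287 0.016 0.1 164.2
```

```text
t: 5.78
ee_pos: [0.4293, 0.0161, 0.0066]
tool_rot: [0.439, 3.11, 0.0]
wrist_force: [0.2, 0.1, 1.3]
opening: 0.0201
t: 6.45
ee_pos: [0.4281, 0.0161, 0.0763]
tool_rot: [-0.439, -3.109, 0.0]
wrist_force: [0.6, 0.1, -0.1]
opening: 0.0197
t 6.45 pos [0.4281 0.0161 0.0763] psi 163.93 tilt 0.11 open 19.7 F [ 0.6  0.1 -0.1] q6 -76
shift units total [-0.02  0.   -0.95] rows 1 each [-0.023  0.002 -0.947]
turn yaw err 0.27 total units [-0.   -0.02 -0.05]
```

```bash

for i in 1 2 3; do :; done
python3 -m jog '{"linear":[[0,0,-0.5],[0,0,-0.5],[0,0,0],[0,0,0],[0,0,0],[0,0,0],[0,0,0],[0,0,0]],"turn":[[0,0,0.5],[0,0,1],[0,0,1],[0,0,1],[0,0,1],[0,0,1],[0,0,1],[0,0,1]],"hand":[15,15,15,15,15,15,15,15]}'
python3 -m jog '{"linear":[[0,0,0],[0,0,0],[0,0,0],[0,0,0],[0,0,0],[0,0,0],[0,0,0],[0,0,0]],"turn":[[0,0,1],[0,0,1],[0,0,1],[0,0,1],[0,0,1],[0,0,1],[0,0,1],[0,0,1]],"hand":[15,15,15,15,15,15,15,15]}'
python3 -m jog '{"linear":[[0,0,0],[0,0,0],[0,0,0],[0,0,0],[0,0,0],[0,0,0],[0,0,0],[0,0,0]],"turn":[[0,0,1],[0,0,1],[0,0,1],[0,0,1],[0,0,1],[0,0,1],[0,0,1],[0,0,1]],"hand":[15,15,15,15,15,15,15,15]}'
python3 -m jog '{"linear":[[0,0,0],[0,0,0],[0,0,0],[0,0,0],[0,0,0],[0,0,0],[0,0,0],[0,0,0]],"turn":[[0,0,1],[0,0,1],[0,0,1],[0,0,1],[0,0,1],[0,0,1],[0,0,1],[0,0,0.5]],"hand":[15,15,15,15,15,15,15,15]}'
python3 go.py 0.4287 0.016 0.1 8.4
```

```text
t: 7.12
ee_pos: [0.4284, 0.0161, 0.1007]
tool_rot: [-1.421, -2.8, 0.001]
wrist_force: [1.0, 0.1, -1.3]
opening: 0.0199
t: 7.78
ee_pos: [0.4284, 0.0161, 0.1007]
tool_rot: [-2.294, -2.146, 0.001]
wrist_force: [0.3, -0.3, -1.2]
opening: 0.0199
t: 8.45
ee_pos: [0.4284, 0.0161, 0.1007]
tool_rot: [-2.889, -1.232, 0.001]
wrist_force: [0.4, -0.3, -1.7]
opening: 0.0197
t: 9.12
ee_pos: [0.4284, 0.0161, 0.1007]
tool_rot: [-3.132, -0.238, 0.002]
wrist_force: [-0.1, 0.1, -1.2]
opening: 0.0198
t 9.12 pos [0.4284 0.0161 0.1007] psi 8.67 tilt 0.06 open 19.8 F [-0.1  0.1 -1.2] q6 79
shift units total [0.01 0.01 0.03] rows 1 each [0.01  0.005 0.03 ]
turn yaw err -0.27 total units [-0.    0.01  0.05]
```

```bash

python3 go.py 0.4965 0.1386 0.052 8.5
```

```text
t 9.12 pos [0.4284 0.0161 0.1007] psi 8.67 tilt 0.06 open 19.8 F [-0.1  0.1 -1.2] q6 79
shift units total [ 3.43 -4.43  1.95] rows 5 each [ 0.687 -0.887  0.389]
turn yaw err -0.17 total units [-0.    0.01  0.03]
```

```bash

python3 -m jog '{"linear":[[0.35,-0.45,0],[0.65,-0.85,0],[0.65,-0.85,0.4],[0.65,-0.85,0.5],[0.65,-0.85,0.5],[0.48,-0.58,0.55],[0,0,0],[0,0,0]],"turn":[[0,0,0],[0,0,0],[0,0,0],[0,0,0],[0,0,0],[0,0,0],[0,0,0],[0,0,0]],"hand":[15,15,15,15,15,15,15,15]}'
python3 go.py 0.4965 0.1386 0.052 8.5
python3 - <<'E'
from h import *
s=arm.snapshot("scene");crop(s,190,200,390,350,4,"s4.png")
t=arm.snapshot("top");crop(t,190,150,350,270,4.5,"t4.png")
E
```

```text
t: 9.78
ee_pos: [0.4953, 0.1391, 0.0508]
tool_rot: [3.131, 0.247, -0.006]
wrist_force: [0.4, -0.3, -0.1]
opening: 0.0197
t 9.78 pos [0.4953 0.1391 0.0508] psi 9.03 tilt 0.22 open 19.7 F [ 0.4 -0.3 -0.1] q6 93
shift units total [ 0.05  0.03 -0.05] rows 1 each [ 0.046  0.026 -0.047]
turn yaw err -0.53 total units [0.01 0.04 0.11]
```

View pics/s4.png

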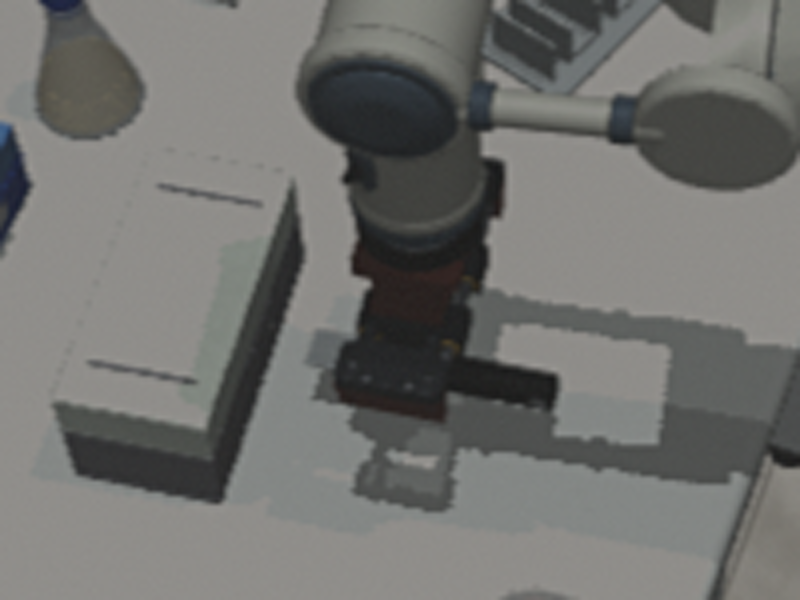

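View pics/t4.png

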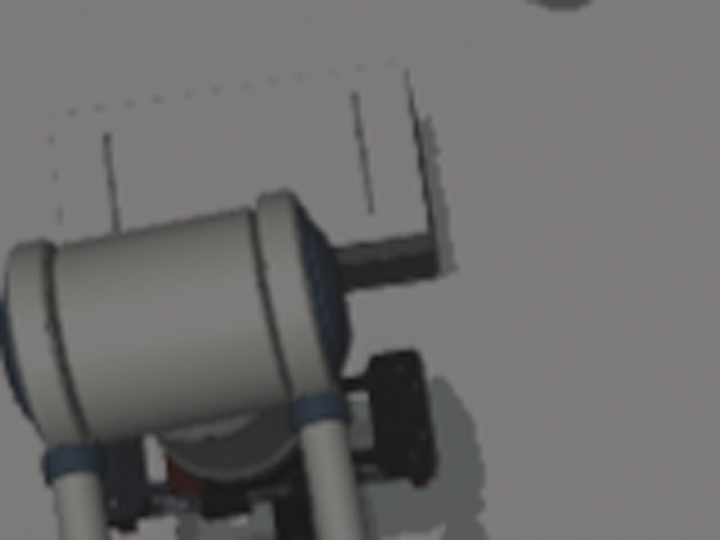

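```bash
python3 - <<'E'
from h import *
s=arm.snapshot("scene")
print(ray(s,[(190+556/4,200+375/4)],.066), ray(s,[(190+552/4,200+408/4)],.046))
# also notch region of face, top view
t=arm.snapshot("top")
a=s["color"][200:350,190:390,::-1].astype(float)
im=np.clip((a-10)*255/90,0,255).astype(np.uint8)
cv2.imwrite("pics/s5.png",cv2.resize(im[30:130,0:110],None,fx=7,fy=6,interpolation=cv2.INTER_CUBIC))
E
python3 go.py
```

```text
[[0.41404097 0.11971945 0.066     ]] [[0.41159839 0.13237084 0.046     ]]
t 9.98 pos [0.4965 0.1381 0.0533] psi 8.88 tilt 0.08 open 19.8 F [-0.6  0.6 -1.1] q6 93
```

View pics/s5.png

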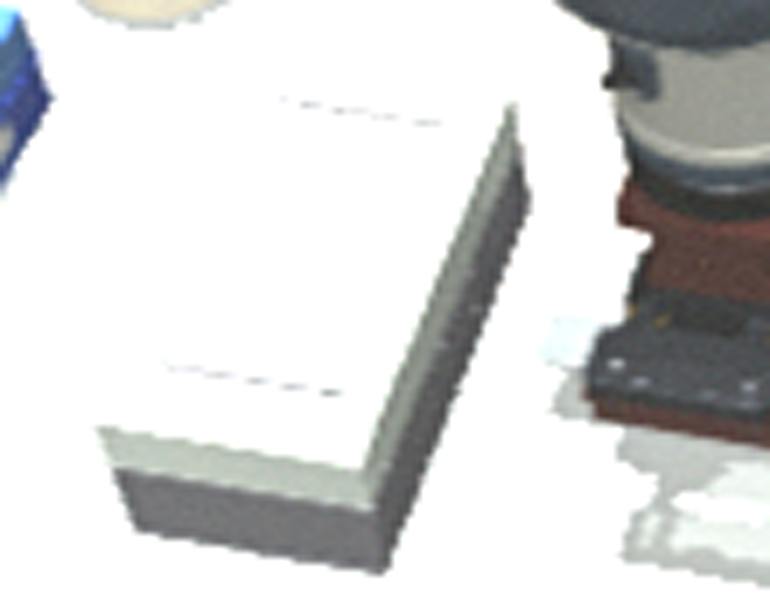

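```bash
python3 - <<'E'
from h import *
s=arm.snapshot("scene")
c=lambda p:np.array([190+(p[0]+.5)/7-.5,230+(p[1]+.5)/6-.5])
print("blade corners",ray(s,[c((543,360)),c((556,316))],.058).round(4).tolist())
print("lid",ray(s,[c((365,470)),c((98,428)),c((512,102))],.1).round(4).tolist())
print("bottom",ray(s,[c((383,573)),c((138,530))],0).round(4).tolist())
print("seam60",ray(s,[c((373,508)),c((115,470))],0.06).round(4).tolist())
o=np.array([.6597,.163]);a=np.radians(8.5);Rm=np.array([[np.cos(a),-np.sin(a)],[np.sin(a),np.cos(a)]])
print("exp",[(o+Rm@[x,y]).round(4).tolist() for x,y in((-.05,.1),(.05,.1),(-.05,-.1))], "tip", (np.array([.4965,.1381])+.08*np.array([np.cos(.155),np.sin(.155)])))
E
python3 go.py
```

```text
blade corners [[0.5695, 0.1628, 0.058], [0.5745, 0.1405, 0.058]]
lid [[0.5915, 0.2561, 0.1], [0.688, 0.2732, 0.1], [0.6229, 0.0681, 0.1]]
bottom [[0.5983, 0.2522, 0.0], [0.6932, 0.2672, 0.0]]
seam60 [[0.595, 0.2524, 0.06], [0.69, 0.2706, 0.06]]
exp [[0.5955, 0.2545], [0.6944, 0.2693], [0.625, 0.0567]] tip [0.57554092 0.15045041]
t 10.03 pos [0.4966 0.1381 0.0533] psi 8.87 tilt 0.09 open 20.2 F [-0.2 -0.1 -1.1] q6 93
```

```bash

python3 -m jog '{"linear":[[0.2,0,0.06],[0.3,0,0],[0.3,0,0],[0.3,0,0],[0.2,0,0],[0.15,0,0],[0.15,0,0],[0,0,0]],"turn":[[0,0,0.05],[0,0,0],[0,0,0],[0,0,0],[0,0,0],[0,0,0],[0,0,0],[0,0,0]],"hand":[15,15,15,15,15,15,15,15]}'
python3 go.py
```

```text
t: 10.7
ee_pos: [0.5364, 0.145, 0.0505]
tool_rot: [3.133, 0.238, -0.0]
wrist_force: [-0.0, 0.4, -0.2]
opening: 0.0197
t 10.70 pos [0.5364 0.145  0.0505] psi 8.69 tilt 0.01 open 19.7 F [-0.   0.4 -0.2] q6 93
```

```bash

python3 -m jog '{"linear":[[0.15,0,0],[0.15,0,0],[0.1,0,0],[0,0,0]],"turn":[[0,0,0],[0,0,0],[0,0,0],[0,0,0]],"hand":[15,15,15,15]}'
python3 go.py
```

```text
t: 11.03
ee_pos: [0.5461, 0.1464, 0.0506]
tool_rot: [-3.133, -0.238, -0.0]
wrist_force: [-0.5, 0.1, -1.4]
opening: 0.0202
t 11.03 pos [0.5461 0.1464 0.0506] psi 8.68 tilt 0.01 open 20.2 F [-0.5  0.1 -1.4] q6 93
```

```bash

python3 -m jog '{"linear":[[0.15,0,0],[0.15,0,0],[0,0,-0.1],[0,0,-0.1],[0,0,-0.1],[0,0,-0.1],[0,0,-0.1],[0,0,-0.1]],"turn":[[0,0,0],[0,0,0],[0,0,0],[0,0,0],[0,0,0],[0,0,0],[0,0,0],[0,0,0]],"hand":[15,15,15,15,15,15,15,15]}'
python3 go.py
python3 - <<'E'
from h import *
s=arm.snapshot("scene");crop(s,190,200,390,350,4,"s6.png")
E
```

```text
t: 11.7
ee_pos: [0.553, 0.1475, 0.0657]
tool_rot: [-3.133, -0.238, 0.0]
wrist_force: [1.2, -0.0, -3.0]
opening: 0.0191
t 11.70 pos [0.553  0.1475 0.0657] psi 8.68 tilt 0.01 open 19.1 F [ 1.2 -0.  -3. ] q6 93
```

View pics/s6.png

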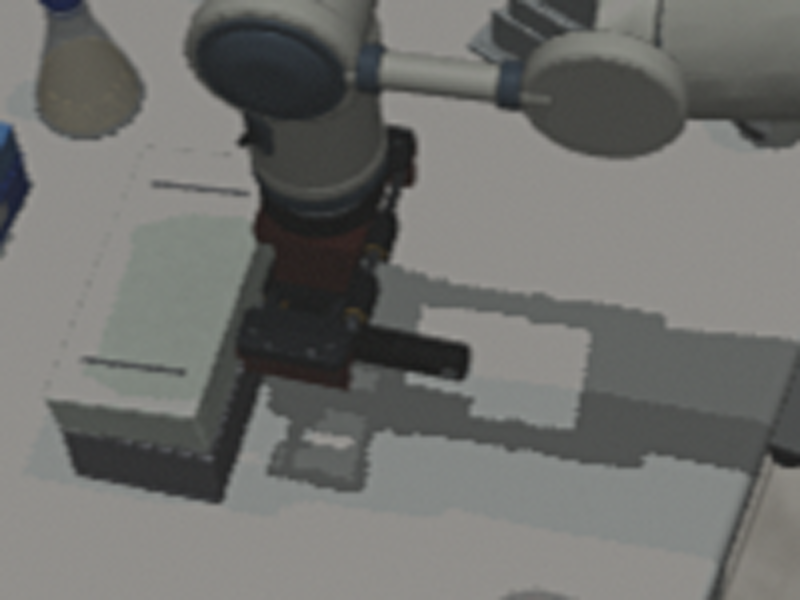

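```bash

python3 -m jog '{"linear":[[0.06,0,-0.2],[0.07,0,-0.25],[0.08,0,-0.25],[0.1,0,-0.22],[0.12,0,-0.2],[0.12,0,-0.2],[0.12,0,-0.2],[0,0,0]],"turn":[[0,0,0],[0,0,0],[0,0,0],[0,0,0],[0,0,0],[0,0,0],[0,0,0],[0,0,0]],"hand":[15,15,15,15,15,15,15,15]}'
python3 go.py
python3 - <<'E'
from h import *
s=arm.snapshot("scene");crop(s,190,200,390,350,4,"s7.png")
E
```

```text
t: 12.42
ee_pos: [0.5711, 0.1503, 0.1053]
tool_rot: [-3.132, -0.238, -0.005]
wrist_force: [-0.0, -0.5, -0.5]
opening: 0.0195
t 12.42 pos [0.5711 0.1503 0.1053] psi 8.68 tilt 0.17 open 19.5 F [-0.  -0.5 -0.5] q6 93
```

View pics/s7.png

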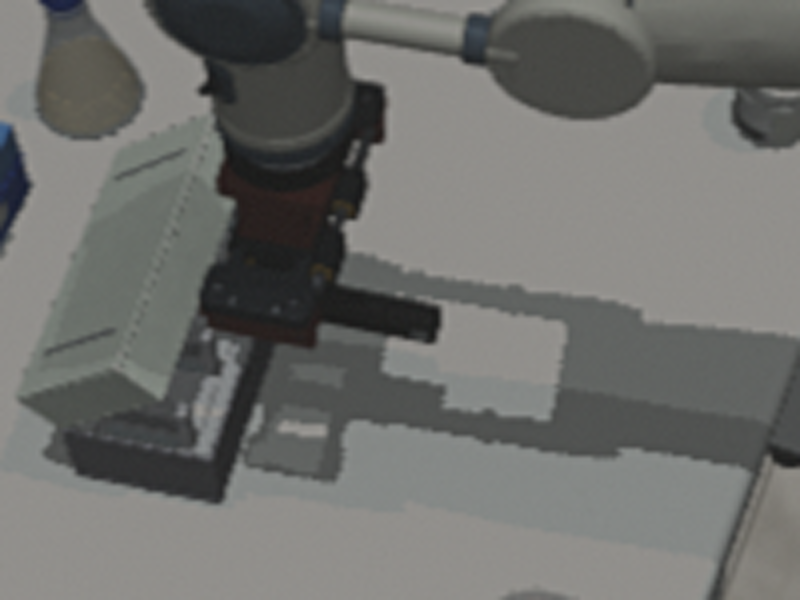

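```bash

python3 -m jog '{"linear":[[0.15,0,-0.15],[0.18,0,-0.15],[0.18,0,-0.15],[0.2,0,-0.13],[0.2,0,-0.1],[0.2,0,-0.1],[0.2,0,-0.08],[0.2,0,-0.05]],"turn":[[0,0,0],[0,0,0],[0,0,0],[0,0,0],[0,0,0],[0,0,0],[0,0,0],[0,0,0]],"hand":[15,15,15,15,15,15,15,15]}'
python3 go.py
python3 - <<'E'
from h import *
s=arm.snapshot("scene");crop(s,190,200,390,350,4,"s8.png")
E
```

```text
t: 13.13
ee_pos: [0.6078, 0.1559, 0.1268]
tool_rot: [-3.132, -0.238, -0.001]
wrist_force: [-2.4, 0.6, -0.3]
opening: 0.0197
t 13.13 pos [0.6078 0.1559 0.1268] psi 8.68 tilt 0.04 open 19.7 F [-2.4  0.6 -0.3] q6 93
```

View pics/s8.png

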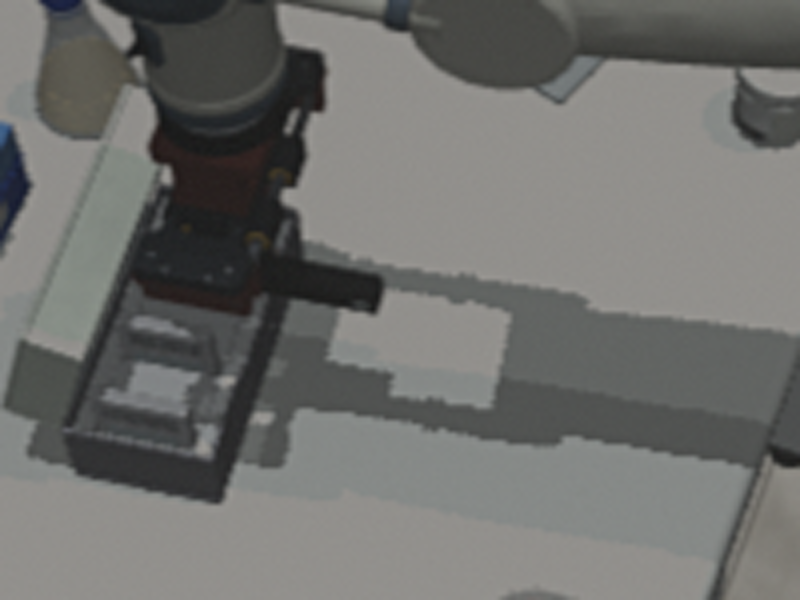

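```bash

python3 -m jog '{"linear":[[0.15,0,0],[0.2,0,0],[0.2,0,0],[0.2,0,0],[0.2,0,0],[0.2,0,0],[0.15,0,0],[0,0,0]],"turn":[[0,0,0],[0,0,0],[0,0,0],[0,0,0],[0,0,0],[0,0,0],[0,0,0],[0,0,0]],"hand":[15,15,15,15,15,15,15,15]}'
python3 go.py
python3 - <<'E'
from h import *
s=arm.snapshot("scene");crop(s,190,200,390,350,4,"s9.png")
E
```

```text
t: 13.85
ee_pos: [0.6399, 0.1607, 0.1259]
tool_rot: [3.133, 0.238, 0.0]
wrist_force: [1.0, 0.3, -1.5]
opening: 0.0199
t 13.85 pos [0.6399 0.1607 0.1259] psi 8.67 tilt 0.01 open 19.9 F [ 1.   0.3 -1.5] q6 92
```

View pics/s9.png

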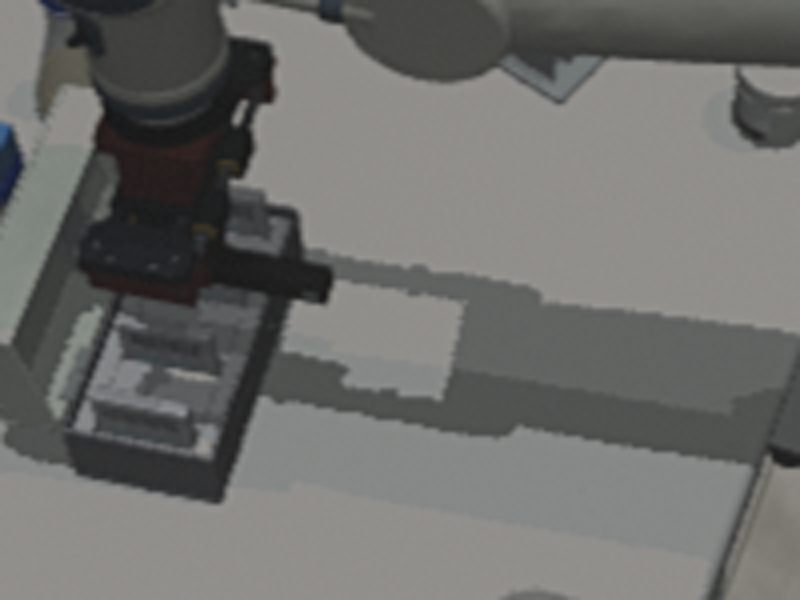

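```bash

python3 -m jog '{"linear":[[-0.4,0,0],[-0.8,0,0],[-1,0,0],[-1,0,0],[-1,0,0],[-1,0,0],[-1,0,0.2],[-0.8,0,0.5]],"turn":[[0,0,0],[0,0,0],[0,0,0],[0,0,0],[0,0,0],[0,0,0],[0,0,0],[0,0,0]],"hand":[15,15,15,15,15,15,15,15]}'
python3 -m jog '{"linear":[[-0.4,0,0.9],[0,0,0.9],[0,0,0.9],[0,0,0.7],[0,0,0.3],[0,0,0],[0,0,0],[0,0,0]],"turn":[[0,0,0],[0,0,0],[0,0,0],[0,0,0],[0,0,0],[0,0,0],[0,0,0],[0,0,0]],"hand":[15,15,15,15,15,15,15,15]}'
python3 go.py .455 .135 .005 8.5
```

```text
t: 14.57
ee_pos: [0.4658, 0.1342, 0.1109]
tool_rot: [-3.132, -0.238, -0.007]
wrist_force: [0.1, 0.1, -0.4]
opening: 0.0197
t: 15.23
ee_pos: [0.4573, 0.1329, 0.018]
tool_rot: [-3.132, -0.238, -0.004]
wrist_force: [0.5, -1.0, -0.8]
opening: 0.0198
t 15.23 pos [0.4573 0.1329 0.018 ] psi 8.68 tilt 0.14 open 19.8 F [ 0.5 -1.  -0.8] q6 93
shift units total [-0.08 -0.1   0.52] rows 1 each [-0.079 -0.096  0.52 ]
turn yaw err -0.18 total units [-0.   -0.03  0.04]
```

```bash

python3 -m jog '{"linear":[[0,0,0.2],[0,0,0.15],[0,0,0.1],[0,0,0.05],[0,0,0],[0,0,0]],"turn":[[0,0,0],[0,0,0],[0,0,0],[0,0,0],[0,0,0],[0,0,0]],"hand":[15,15,15,15,15,15]}'
python3 go.py
```

```text
t: 15.73
ee_pos: [0.4568, 0.1328, 0.0065]
tool_rot: [-3.132, -0.238, -0.002]
wrist_force: [-6.2, -0.9, 13.2]
opening: 0.02
t 15.73 pos [0.4568 0.1328 0.0065] psi 8.68 tilt 0.08 open 20.0 F [-6.2 -0.9 13.2] q6 93
```

```bash

python3 -m jog '{"linear":[[0,0,0],[0,0,0],[0,0,0],[0,0,0],[0,0,-0.3],[0,0,-0.8],[0,0,-1],[0,0,-1]],"turn":[[0,0,0],[0,0,0],[0,0,0],[0,0,0],[0,0,0],[0,0,0],[0,0,0],[0,0,0]],"hand":[45,45,45,45,45,45,45,45]}'
python3 -m jog '{"linear":[[0,-0.3,-1],[0,-0.8,-1],[0,-1,-0.5],[0,-1,0],[0,-1,0],[0,-1,0],[0,-1,0],[0,-0.5,0]],"turn":[[0,0,0],[0,0,0],[0,0,0],[0,0,0],[0,0,0],[0,0,0],[0,0,0],[0,0,0]],"hand":[30,30,30,30,30,30,30,30]}'
python3 go.py
python3 - <<'E'
from h import *
s=arm.snapshot("scene");crop(s,190,200,390,350,4,"s10.png")
t=arm.snapshot("top");crop(t,190,150,350,270,4.5,"t10.png")
E
```

```text
t: 16.4
ee_pos: [0.4557, 0.1326, 0.082]
tool_rot: [3.132, 0.238, -0.003]
wrist_force: [0.7, 0.0, 0.1]
opening: 0.045
t: 17.07
ee_pos: [0.4307, 0.2981, 0.1442]
tool_rot: [-3.131, -0.241, 0.0]
wrist_force: [0.1, -0.1, 0.2]
opening: 0.0299
t 17.07 pos [0.4307 0.2981 0.1442] psi 8.79 tilt 0.05 open 29.9 F [ 0.1 -0.1  0.2] q6 112
```

View pics/s10.png

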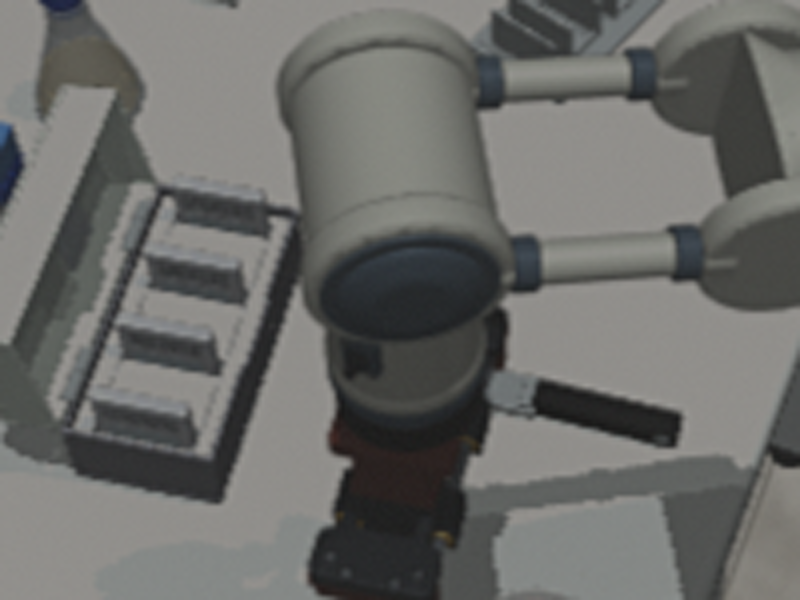

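View pics/t10.png

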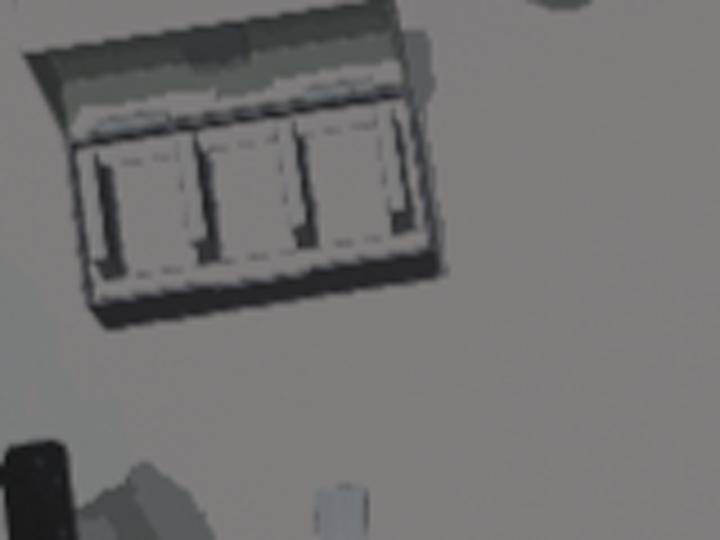

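```bash
python3 - <<'E'
from h import *
t=arm.snapshot("top")
im=np.clip((t["color"][160:230,195:295,::-1].astype(float)-15)*255/130,0,255).astype(np.uint8)
cv2.imwrite("pics/t11.png",cv2.resize(im,None,fx=8,fy=8,interpolation=cv2.INTER_CUBIC))
s=arm.snapshot("scene")
im=np.clip((s["color"][235:330,195:275,::-1].astype(float)-15)*255/130,0,255).astype(np.uint8)
cv2.imwrite("pics/s11.png",cv2.resize(im,None,fx=6,fy=6,interpolation=cv2.INTER_CUBIC))
E
```

```text
(no output)
```

View pics/t11.png

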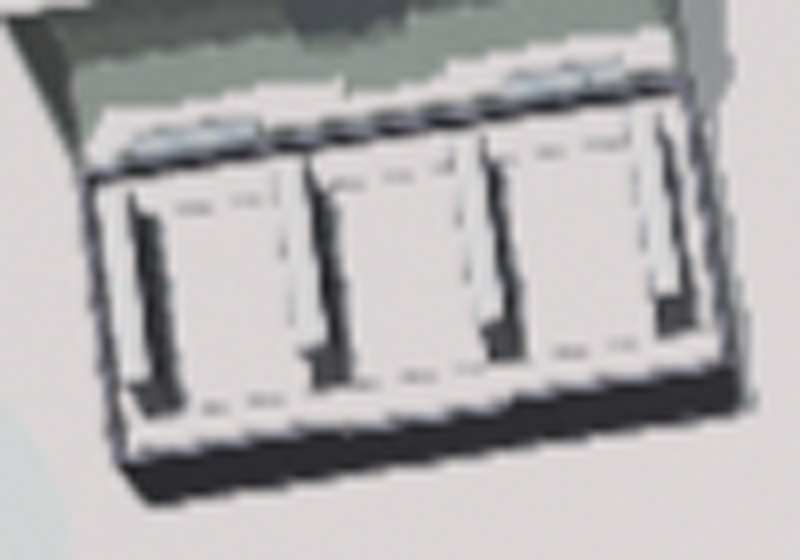

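View pics/s11.png

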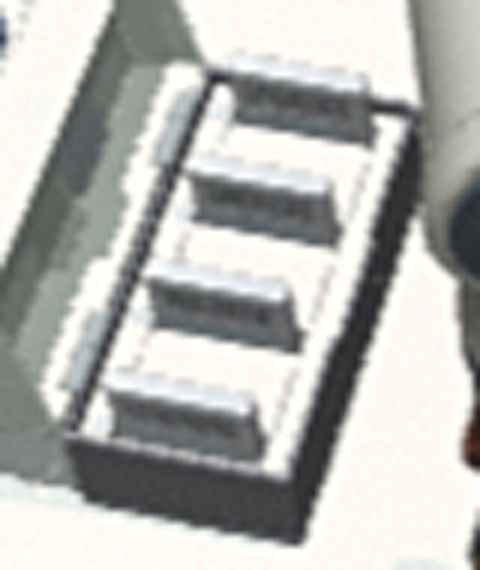

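```bash
cat >> h.py <<'E'
def fit(model,P):
    m=np.array(model);mc=m-m.mean(0);q=P[:,:2]-P[:,:2].mean(0)
    a=np.arctan2((mc[:,0]*q[:,1]-mc[:,1]*q[:,0]).sum(),(mc*q).sum())
    Rm=np.array([[np.cos(a),-np.sin(a)],[np.sin(a),np.cos(a)]])
    o=P[:,:2].mean(0)-Rm@m.mean(0)
    return o.round(4),np.degrees(a).round(2),((P[:,:2]-(m@Rm.T+o))*1000).round(1).tolist()
E
python3 - <<'E'
from h import *
t=arm.snapshot("top");s=arm.snapshot("scene")
c=lambda L,o,k:(np.array(L)+.5)/k-.5+np.array(o)
sq=[(-.05,.1),(-.05,-.1),(.05,-.1),(.05,.1)]
print("rim top",fit(sq,ray(t,c([(120,460),(735,362),(688,82),(88,175)],(195,160),8),.06)))
print("plates top",fit([(-.032,.084),(-.032,.028),(-.032,-.028),(-.032,-.084)],ray(t,c([(137,383),(313,346),(490,321),(665,295)],(195,160),8),.09)))
print("rim scene",fit(sq,ray(s,c([(285,472),(412,108),(212,72),(70,435)],(195,235),6),.06)))
E
python3 go.py
```

```text
rim top (array([0.6583, 0.1614]), np.float64(9.16), [[2.1, -0.8], [1.9, 1.4], [-2.5, 1.8], [-1.6, -2.4]])
plates top (array([0.6584, 0.1636]), np.float64(9.53), [[-1.0, -0.7], [1.5, -0.0], [0.2, 0.1], [-0.8, 0.7]])
rim scene (array([0.6598, 0.1638]), np.float64(9.36), [[3.9, -3.8], [1.7, 3.5], [-3.3, 2.7], [-2.3, -2.4]])
t 17.37 pos [0.4317 0.2947 0.144 ] psi 8.62 tilt 0.03 open 29.9 F [ 0.5  0.2 -0. ] q6 112
```

```bash
python3 go.py .6675 .0793 .13 9.3
```

```text
t 17.37 pos [0.4317 0.2947 0.144 ] psi 8.62 tilt 0.03 open 29.9 F [ 0.5  0.2 -0. ] q6 112
shift units total [8.03 9.93 0.56] rows 10 each [0.803 0.993 0.056]
turn yaw err 0.68 total units [ 0.01 -0.   -0.14]
```

```bash

python3 -m jog '{"linear":[[0.4,0.5,0],[0.8,0.99,0.05],[0.8,0.99,0.05],[0.8,0.99,0.05],[0.8,0.99,0.05],[0.8,0.99,0.05],[0.8,0.99,0.05],[0.8,0.99,0.05]],"turn":[[0,0,-0.14],[0,0,0],[0,0,0],[0,0,0],[0,0,0],[0,0,0],[0,0,0],[0,0,0]],"hand":[32,32,32,32,32,32,32,32]}'
python3 -m jog '{"linear":[[0.8,0.99,0.05],[0.8,0.99,0.05],[0.4,0.5,0],[0,0,0],[0,0,0]],"turn":[[0,0,0],[0,0,0],[0,0,0],[0,0,0],[0,0,0]],"hand":[32,32,32,32,32]}'
python3 go.py .6675 .0793 .066 9.3
python3 - <<'E'
from h import *
s=arm.snapshot("scene");crop(s,190,200,310,320,5,"s12.png")
t=arm.snapshot("top");crop(t,190,130,350,250,4.5,"t12.png")
E
```

```text
t: 18.03
ee_pos: [0.6106, 0.134, 0.1353]
tool_rot: [3.131, 0.254, 0.0]
wrist_force: [0.0, 0.2, -0.3]
opening: 0.0322
t: 18.45
ee_pos: [0.6689, 0.0821, 0.1322]
tool_rot: [-3.131, -0.253, 0.002]
wrist_force: [0.7, 0.3, -0.2]
opening: 0.0323
t 18.45 pos [0.6689 0.0821 0.1322] psi 9.22 tilt 0.06 open 32.3 F [ 0.7  0.3 -0.2] q6 85
shift units total [-0.07  0.1   2.65] rows 3 each [-0.023  0.034  0.883]
turn yaw err 0.08 total units [-0.    0.01 -0.02]
```

View pics/s12.png

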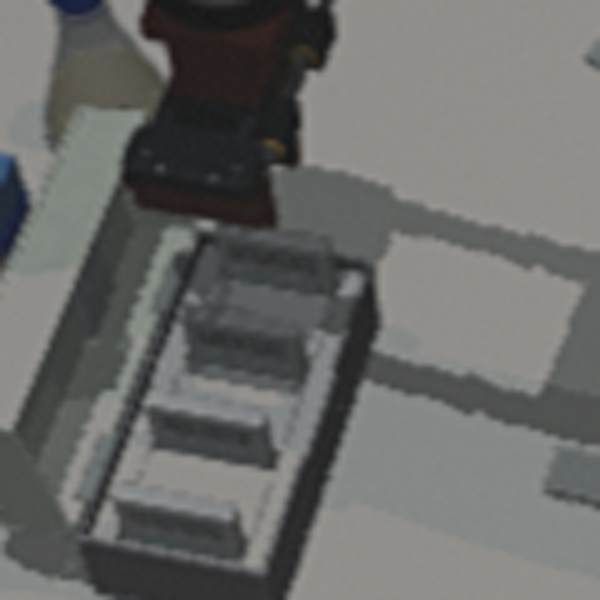

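```bash

python3 -m jog '{"linear":[[-0.06,0.1,0.3],[0,0,0.5],[0,0,0.5],[0,0,0.5],[0,0,0.4],[0,0,0.25],[0,0,0.15],[0,0,0]],"turn":[[0,0,0],[0,0,0],[0,0,0],[0,0,0],[0,0,0],[0,0,0],[0,0,0],[0,0,0]],"hand":[32,32,32,32,32,32,32,32]}'
python3 go.py .6675 .0793 .066 9.3
```

```text
t: 19.22
ee_pos: [0.6673, 0.0811, 0.0661]
tool_rot: [-3.131, -0.257, 0.003]
wrist_force: [0.2, -0.0, 0.2]
opening: 0.0321
t 19.22 pos [0.6673 0.0811 0.0661] psi 9.39 tilt 0.12 open 32.1 F [ 0.2 -0.   0.2] q6 85
shift units total [-0.    0.07  0.  ] rows 1 each [-0.004  0.074  0.004]
turn yaw err -0.09 total units [-0.    0.02  0.02]
```

Close slowly and read side forces to check centring.

```bash

python3 -m jog '{"linear":[[0,0,0],[0,0,0],[0,0,0],[0,0,0],[0,0,0],[0,0,0],[0,0,0],[0,0,0]],"turn":[[0,0,0],[0,0,0],[0,0,0],[0,0,0],[0,0,0],[0,0,0],[0,0,0],[0,0,0]],"hand":[16,13,8,5,5,5,5,5]}'
python3 go.py
```

```text
t: 19.88
ee_pos: [0.6683, 0.0812, 0.0685]
tool_rot: [3.131, 0.257, 0.002]
wrist_force: [0.8, 0.3, 3.6]
opening: 0.0099
t 19.88 pos [0.6683 0.0812 0.0685] psi 9.38 tilt 0.08 open 9.9 F [0.8 0.3 3.6] q6 85
```

```bash

python3 -m jog '{"linear":[[0,0,-0.2],[0,0,-0.4],[0,0,-0.5],[0,0,-0.6],[0,0,-0.8],[0,0,-0.8],[0,0,-0.8],[0,0,-0.4]],"turn":[[0,0,0],[0,0,0],[0,0,0],[0,0,0],[0,0,0],[0,0,0],[0,0,0],[0,0,0]],"hand":[5,5,5,5,5,5,5,5]}'
python3 go.py .491 -.331 .175 -16.6
```

```text
t: 20.55
ee_pos: [0.6685, 0.0812, 0.1847]
tool_rot: [3.131, 0.257, 0.007]
wrist_force: [-0.0, 0.4, -0.7]
opening: 0.0097
t 20.55 pos [0.6685 0.0812 0.1847] psi 9.38 tilt 0.26 open 9.7 F [-0.   0.4 -0.7] q6 85
shift units total [-9.69 15.11  0.35] rows 16 each [-0.606  0.944  0.022]
turn yaw err -25.98 total units [-0.01 -0.05  5.2 ]
```

```bash

python3 -m jog '{"linear":[[-0.3,0.5,0],[-0.6,0.94,0],[-0.6,0.94,0],[-0.6,0.94,0],[-0.6,0.94,0],[-0.6,0.94,0],[-0.6,0.94,0],[-0.6,0.94,0]],"turn":[[0,0,0],[0,0,0],[0,0,0],[0,0,0],[0,0,0],[0,0,0],[0,0,0],[0,0,0]],"hand":[5,5,5,5,5,5,5,5]}'
python3 -m jog '{"linear":[[-0.6,0.94,0.05],[-0.6,0.94,0.05],[-0.6,0.94,0.05],[-0.6,0.94,0.05],[-0.6,0.94,0.05],[-0.6,0.94,0.05],[-0.6,0.94,0],[-0.6,0.9,0]],"turn":[[0,0,0],[0,0,0],[0,0,0],[0,0,0],[0,0,0],[0,0,0],[0,0,0],[0,0,0]],"hand":[5,5,5,5,5,5,5,5]}'
python3 -m jog '{"linear":[[-0.3,0.5,0],[0,0,0],[0,0,0],[0,0,0],[0,0,0],[0,0,0],[0,0,0]],"turn":[[0,0,0.7],[0,0,1],[0,0,1],[0,0,1],[0,0,1],[0,0,0.5],[0,0,0]],"hand":[5,5,5,5,5,5,5]}'
python3 go.py .4916 -.3306 .115 -16.6
```

```text
t: 21.22
ee_pos: [0.5839, -0.1137, 0.1787]
tool_rot: [-3.131, -0.256, 0.004]
wrist_force: [0.3, 0.4, -0.9]
opening: 0.0095
t: 21.88
ee_pos: [0.4957, -0.3174, 0.1711]
tool_rot: [-3.13, -0.256, 0.003]
wrist_force: [1.0, -0.3, -1.5]
opening: 0.0098
t: 22.47
ee_pos: [0.4911, -0.3297, 0.1712]
tool_rot: [-3.107, 0.457, 0.004]
wrist_force: [0.8, -0.0, -0.4]
opening: 0.0097
t 22.47 pos [ 0.4911 -0.3297  0.1712] psi -16.74 tilt 0.14 open 9.7 F [ 0.8 -0.  -0.4] q6 70
shift units total [0.03 0.03 2.25] rows 3 each [0.011 0.01  0.75 ]
turn yaw err 0.14 total units [-0.01  0.03 -0.03]
```

```bash

python3 -m jog '{"linear":[[0.03,0.03,0.4],[0,0,0.7],[0,0,0.7],[0,0,0.4],[0,0,0],[0,0,0]],"turn":[[0,0,0],[0,0,0],[0,0,0],[0,0,0],[0,0,0],[0,0,0]],"hand":[5,5,5,5,5,5]}'
python3 go.py .4916 -.3306 .067 -16.6
python3 - <<'E'
from h import *
s=arm.snapshot("scene");crop(s,290,140,410,240,6,"s13.png")
t=arm.snapshot("top");crop(t,340,190,480,310,5,"t13.png")
E
```

```text
t: 22.97
ee_pos: [0.4924, -0.3302, 0.1166]
tool_rot: [-3.108, 0.453, 0.003]
wrist_force: [-0.1, -0.3, -0.5]
opening: 0.01
t 22.97 pos [ 0.4924 -0.3302  0.1166] psi -16.59 tilt 0.12 open 10.0 F [-0.1 -0.3 -0.5] q6 69
shift units total [-0.02  0.03  1.98] rows 2 each [-0.01   0.013  0.991]
turn yaw err -0.01 total units [-0.01  0.02  0.  ]
```

View pics/s13.png

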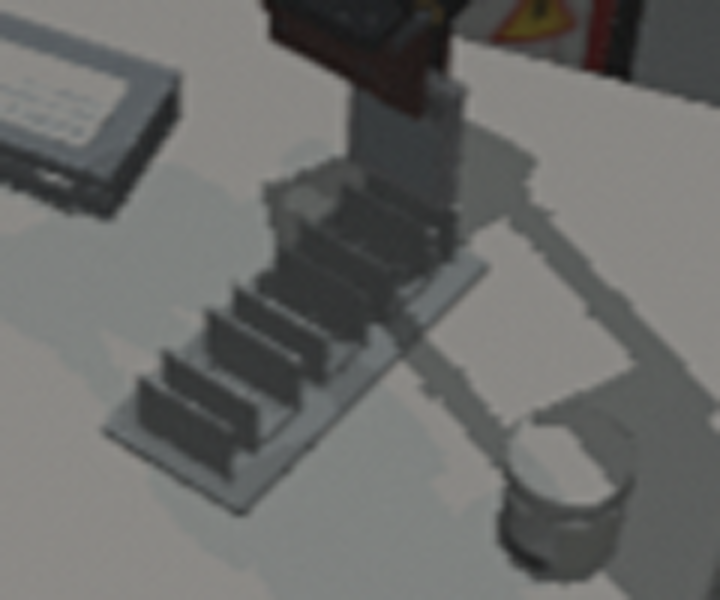

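View pics/t13.png

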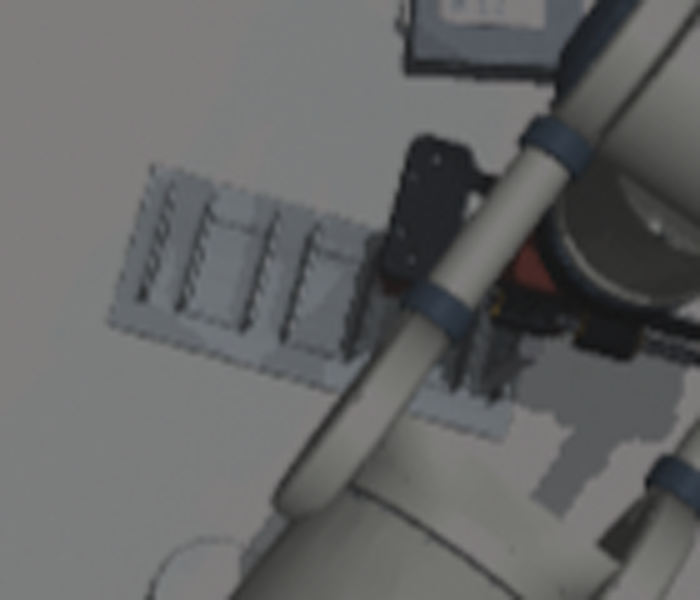

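```bash

python3 -m jog '{"linear":[[0,0.02,0.2],[0,0,0.3],[0,0,0.3],[0,0,0.2],[0,0,0],[0,0,0]],"turn":[[0,0,0],[0,0,0],[0,0,0],[0,0,0],[0,0,0],[0,0,0]],"hand":[5,5,5,5,5,5]}'
python3 go.py .4916 -.3306 .067 -16.6
python3 - <<'E'
from h import *
s=arm.snapshot("scene");crop(s,290,140,410,240,6,"s14.png")
E
```

```text
t: 23.57
ee_pos: [0.4925, -0.3306, 0.0918]
tool_rot: [-3.108, 0.454, 0.002]
wrist_force: [0.1, 0.9, -1.5]
opening: 0.0097
t 23.57 pos [ 0.4925 -0.3306  0.0918] psi -16.62 tilt 0.08 open 9.7 F [ 0.1  0.9 -1.5] q6 69
shift units total [-0.03  0.01  0.99] rows 1 each [-0.034  0.011  0.992]
turn yaw err 0.02 total units [-0.01  0.02 -0.  ]
```

View pics/s14.png

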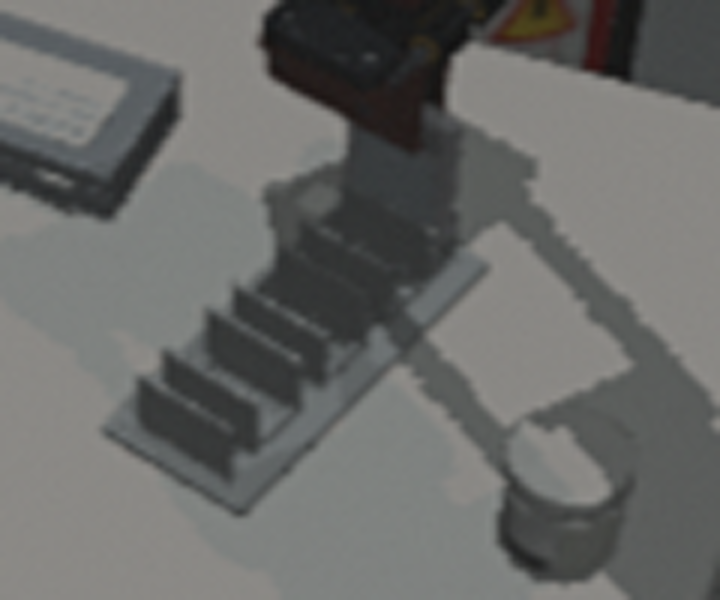

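```bash

python3 -m jog '{"linear":[[0,0,0.25],[0,0,0.25],[0,0,0.2],[0,0,0.12],[0,0,0.06],[0,0,0.04],[0,0,0],[0,0,0]],"turn":[[0,0,0],[0,0,0],[0,0,0],[0,0,0],[0,0,0],[0,0,0],[0,0,0],[0,0,0]],"hand":[5,5,5,5,5,5,5,5]}'
python3 go.py .4916 -.3306 .067 -16.6
```

```text
t: 24.28
ee_pos: [0.4929, -0.3309, 0.0698]
tool_rot: [3.108, -0.454, 0.0]
wrist_force: [-0.0, -0.2, -0.8]
opening: 0.0097
t 24.28 pos [ 0.4929 -0.3309  0.0698] psi -16.62 tilt 0.02 open 9.7 F [-0.  -0.2 -0.8] q6 69
shift units total [-0.05  0.    0.11] rows 1 each [-0.055  0.002  0.114]
turn yaw err 0.02 total units [ 0. -0. -0.]
```

```bash

python3 -m jog '{"linear":[[0,0,0.05],[0,0,0.05],[0,0,0.03],[0,0,0]],"turn":[[0,0,0],[0,0,0],[0,0,0],[0,0,0]],"hand":[5,5,5,5]}'
python3 go.py
```

```text
t: 24.62
ee_pos: [0.4931, -0.3311, 0.0685]
tool_rot: [3.108, -0.454, 0.002]
wrist_force: [-2.4, 2.0, 6.2]
opening: 0.0102
t 24.62 pos [ 0.4931 -0.3311  0.0685] psi -16.62 tilt 0.10 open 10.2 F [-2.4  2.   6.2] q6 69
```

```bash

python3 -m jog '{"linear":[[0,0,0],[0,0,0],[0,0,0],[0,0,-0.3],[0,0,-0.6],[0,0,-0.8],[0,0,-0.8],[0,0,-0.5]],"turn":[[0,0,0],[0,0,0],[0,0,0],[0,0,0],[0,0,0],[0,0,0],[0,0,0],[0,0,0]],"hand":[18,30,32,32,32,32,32,32]}'
python3 go.py .6585 .1345 .14 9.3
python3 - <<'E'
from h import *
s=arm.snapshot("scene");crop(s,290,140,410,240,6,"s15.png")
E
```

```text
t: 25.28
ee_pos: [0.4934, -0.3313, 0.1442]
tool_rot: [3.107, -0.454, 0.004]
wrist_force: [0.1, 0.0, -0.3]
opening: 0.032
t 25.28 pos [ 0.4934 -0.3313  0.1442] psi -16.62 tilt 0.16 open 32.0 F [ 0.1  0.  -0.3] q6 69
shift units total [  1.   -19.74   0.15] rows 20 each [ 0.05  -0.987  0.008]
turn yaw err 25.92 total units [ 0.02 -0.03 -5.18]
```

View pics/s15.png

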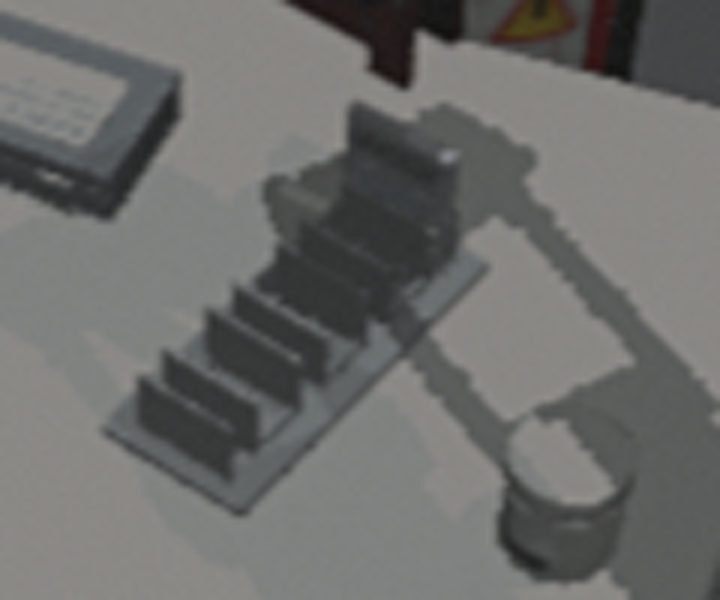

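```bash

python3 -m jog '{"linear":[[0.03,-0.5,0],[0.05,-0.98,0],[0.05,-0.98,0],[0.05,-0.98,0],[0.05,-0.98,0],[0.05,-0.98,0],[0.05,-0.98,0],[0.05,-0.98,0]],"turn":[[0,0,0],[0,0,0],[0,0,0],[0,0,0],[0,0,0],[0,0,0],[0,0,0],[0,0,0]],"hand":[32,32,32,32,32,32,32,32]}'
python3 -m jog '{"linear":[[0.05,-0.98,0],[0.05,-0.98,0],[0.05,-0.98,0],[0.05,-0.98,0],[0.05,-0.98,0],[0.05,-0.98,0],[0.05,-0.98,0],[0.05,-0.98,0]],"turn":[[0,0,0],[0,0,0],[0,0,0],[0,0,0],[0,0,0],[0,0,0],[0,0,0],[0,0,0]],"hand":[32,32,32,32,32,32,32,32]}'
python3 -m jog '{"linear":[[0.05,-0.98,0],[0.05,-0.98,0],[0.05,-0.98,0],[0.05,-0.98,0],[0.03,-0.6,0],[0,0,0],[0,0,0],[0,0,0]],"turn":[[0,0,0],[0,0,0],[0,0,-1],[0,0,-1],[0,0,-1],[0,0,-1],[0,0,-1],[0,0,-0.18]],"hand":[32,32,32,32,32,32,32,32]}'
python3 go.py .6585 .1345 .068 9.3
```

```text
t: 26.0
ee_pos: [0.5542, -0.1549, 0.1394]
tool_rot: [-3.108, 0.453, 0.004]
wrist_force: [-0.2, -1.2, -0.3]
opening: 0.0319
t: 26.67
ee_pos: [0.6195, 0.0299, 0.1393]
tool_rot: [3.109, -0.453, -0.005]
wrist_force: [0.1, -0.5, -0.2]
opening: 0.0324
t: 27.33
ee_pos: [0.6524, 0.137, 0.1391]
tool_rot: [-3.131, -0.262, 0.005]
wrist_force: [-0.4, -0.6, -0.1]
opening: 0.0322
t 27.33 pos [0.6524 0.137  0.1391] psi 9.55 tilt 0.19 open 32.2 F [-0.4 -0.6 -0.1] q6 89
shift units total [0.23 0.14 2.84] rows 3 each [0.078 0.046 0.947]
turn yaw err -0.25 total units [-0.    0.04  0.05]
```

```bash

python3 -m jog '{"linear":[[0.22,0.14,0.2],[0,0,0.5],[0,0,0.6],[0,0,0.6],[0,0,0.5],[0,0,0.25],[0,0,0.15],[0,0,0]],"turn":[[0,0,0.05],[0,0,0],[0,0,0],[0,0,0],[0,0,0],[0,0,0],[0,0,0],[0,0,0]],"hand":[32,32,32,32,32,32,32,32]}'
python3 go.py .6585 .1345 .068 9.3
python3 -m jog '{"linear":[[0,0,0],[0,0,0],[0,0,0],[0,0,0],[0,0,0],[0,0,0],[0,0,0],[0,0,0]],"turn":[[0,0,0],[0,0,0],[0,0,0],[0,0,0],[0,0,0],[0,0,0],[0,0,0],[0,0,0]],"hand":[16,13,8,5,5,5,5,5]}'
python3 go.py
```

```text
t: 28.0
ee_pos: [0.6589, 0.1328, 0.07]
tool_rot: [3.132, 0.246, -0.003]
wrist_force: [0.3, -0.5, -0.3]
opening: 0.0322
t 28.00 pos [0.6589 0.1328 0.07  ] psi 8.99 tilt 0.11 open 32.2 F [ 0.3 -0.5 -0.3] q6 90
shift units total [-0.01 -0.07  0.08] rows 1 each [-0.006 -0.069  0.08 ]
turn yaw err 0.31 total units [-0.    0.02 -0.06]
t: 28.67
ee_pos: [0.6598, 0.1338, 0.0724]
tool_rot: [-3.131, -0.248, -0.003]
wrist_force: [-0.9, 3.0, 5.0]
opening: 0.0103
t 28.67 pos [0.6598 0.1338 0.0724] psi 9.06 tilt 0.11 open 10.3 F [-0.9  3.   5. ] q6 89
```

```bash

python3 -m jog '{"linear":[[0,0,-0.2],[0,0,-0.4],[0,0,-0.5],[0,0,-0.6],[0,0,-0.8],[0,0,-0.8],[0,0,-0.8],[0,0,-0.4]],"turn":[[0,0,0],[0,0,0],[0,0,0],[0,0,0],[0,0,0],[0,0,0],[0,0,0],[0,0,0]],"hand":[5,5,5,5,5,5,5,5]}'
python3 go.py .5076 -.2769 .175 -16.6
```

```text
t: 29.33
ee_pos: [0.6603, 0.1319, 0.1887]
tool_rot: [3.13, 0.245, 0.008]
wrist_force: [0.9, -0.7, -1.6]
opening: 0.0098
t 29.33 pos [0.6603 0.1319 0.1887] psi 8.96 tilt 0.30 open 9.8 F [ 0.9 -0.7 -1.6] q6 89
shift units total [-8.58 15.2   0.54] rows 16 each [-0.536  0.95   0.034]
turn yaw err -25.56 total units [ 0.01 -0.06  5.11]
```

```bash

python3 -m jog '{"linear":[[-0.27,0.5,0],[-0.53,0.95,0],[-0.53,0.95,0],[-0.53,0.95,0],[-0.53,0.95,0],[-0.53,0.95,0],[-0.53,0.95,0],[-0.53,0.95,0]],"turn":[[0,0,0],[0,0,0],[0,0,0],[0,0,0],[0,0,0],[0,0,0],[0,0,0],[0,0,0]],"hand":[5,5,5,5,5,5,5,5]}'
python3 -m jog '{"linear":[[-0.53,0.95,0.05],[-0.53,0.95,0.05],[-0.53,0.95,0.05],[-0.53,0.95,0.05],[-0.53,0.95,0.05],[-0.53,0.95,0.05],[-0.53,0.95,0],[-0.53,0.95,0]],"turn":[[0,0,0],[0,0,0],[0,0,0],[0,0,0],[0,0,0],[0,0,0],[0,0,0],[0,0,0]],"hand":[5,5,5,5,5,5,5,5]}'
python3 -m jog '{"linear":[[-0.3,0.5,0],[0,0,0],[0,0,0],[0,0,0],[0,0,0],[0,0,0],[0,0,0]],"turn":[[0,0,0.6],[0,0,1],[0,0,1],[0,0,1],[0,0,1],[0,0,0.5],[0,0,0]],"hand":[5,5,5,5,5,5,5]}'
python3 go.py .5076 -.2769 .12 -16.6
```

```text
t: 30.0
ee_pos: [0.5874, -0.0616, 0.1826]
tool_rot: [3.131, 0.246, -0.004]
wrist_force: [-0.6, 0.2, -1.2]
opening: 0.01
t: 30.67
ee_pos: [0.5121, -0.2654, 0.175]
tool_rot: [-3.132, -0.246, 0.004]
wrist_force: [0.6, 0.1, -0.3]
opening: 0.0101
t: 31.25
ee_pos: [0.5074, -0.2777, 0.1751]
tool_rot: [3.108, -0.454, -0.004]
wrist_force: [0.1, 0.1, -2.1]
opening: 0.0095
t 31.25 pos [ 0.5074 -0.2777  0.1751] psi -16.62 tilt 0.14 open 9.5 F [ 0.1  0.1 -2.1] q6 75
shift units total [ 0.01 -0.03  2.2 ] rows 3 each [ 0.002 -0.012  0.734]
turn yaw err 0.02 total units [ 0.01  0.03 -0.  ]
```

```bash

python3 -m jog '{"linear":[[0,-0.03,0.4],[0,0,0.7],[0,0,0.7],[0,0,0.5],[0,0,0.4],[0,0,0.4],[0,0,0],[0,0,0]],"turn":[[0,0,0],[0,0,0],[0,0,0],[0,0,0],[0,0,0],[0,0,0],[0,0,0],[0,0,0]],"hand":[5,5,5,5,5,5,5,5]}'
python3 go.py .5076 -.2769 .072 -16.6
python3 - <<'E'
from h import *
s=arm.snapshot("scene");crop(s,290,140,410,240,6,"s16.png")
E
```

```text
t: 31.92
ee_pos: [0.5089, -0.2761, 0.0984]
tool_rot: [-3.109, 0.449, 0.001]
wrist_force: [0.7, -0.4, -1.3]
opening: 0.0096
t 31.92 pos [ 0.5089 -0.2761  0.0984] psi -16.45 tilt 0.05 open 9.6 F [ 0.7 -0.4 -1.3] q6 75
shift units total [-0.04  0.04  1.06] rows 2 each [-0.02   0.022  0.529]
turn yaw err -0.15 total units [-0.    0.01  0.03]
```

View pics/s16.png

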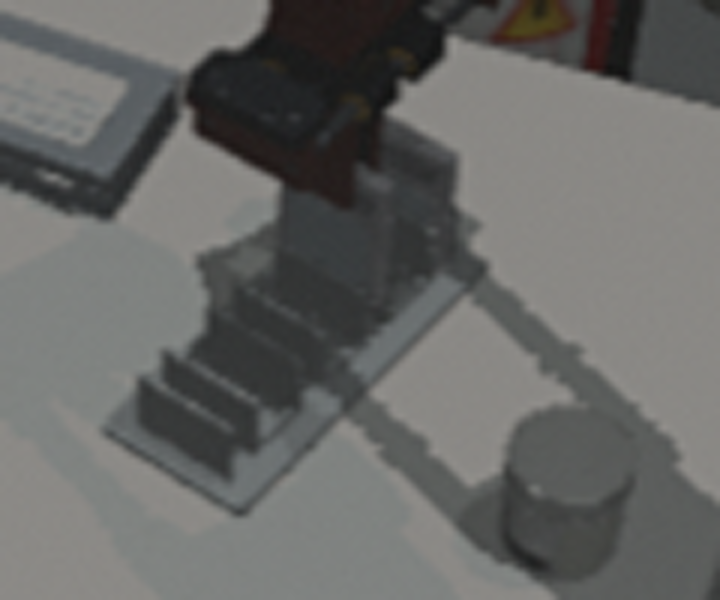

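```bash

python3 -m jog '{"linear":[[0,0.03,0.25],[0,0,0.25],[0,0,0.2],[0,0,0.15],[0,0,0.08],[0,0,0.06],[0,0,0.04],[0,0,0]],"turn":[[0,0,0],[0,0,0],[0,0,0],[0,0,0],[0,0,0],[0,0,0],[0,0,0],[0,0,0]],"hand":[5,5,5,5,5,5,5,5]}'
python3 go.py .5076 -.2769 .072 -16.6
```

```text
t: 32.63
ee_pos: [0.5089, -0.2769, 0.073]
tool_rot: [-3.109, 0.45, 0.0]
wrist_force: [1.0, -0.4, -2.5]
opening: 0.0101
t 32.63 pos [ 0.5089 -0.2769  0.073 ] psi -16.47 tilt 0.01 open 10.1 F [ 1.  -0.4 -2.5] q6 75
shift units total [-0.05  0.02  0.04] rows 1 each [-0.05   0.015  0.041]
turn yaw err -0.13 total units [-0.    0.    0.03]
```

```bash

python3 -m jog '{"linear":[[0,0,0.05],[0,0,0.04],[0,0,0]],"turn":[[0,0,0],[0,0,0],[0,0,0]],"hand":[5,5,5]}'
python3 -m jog '{"linear":[[0,0,0.04],[0,0,0]],"turn":[[0,0,0],[0,0,0]],"hand":[5,5]}'
```

```text
t: 32.88
ee_pos: [0.5092, -0.277, 0.0725]
tool_rot: [3.109, -0.45, 0.002]
wrist_force: [-2.0, 1.4, 4.2]
opening: 0.0097
t: 33.05
ee_pos: [0.5093, -0.2771, 0.0725]
tool_rot: [3.108, -0.45, 0.003]
wrist_force: [-3.5, 1.5, 9.4]
opening: 0.0097
```

Seated. Release, rise, and go for plate 2.

```bash

python3 -m jog '{"linear":[[0,0,0],[0,0,0],[0,0,0],[0,0,-0.3],[0,0,-0.6],[0,0,-0.8],[0,0,-0.8],[0,0,-0.4]],"turn":[[0,0,0],[0,0,0],[0,0,0],[0,0,0],[0,0,0],[0,0,0],[0,0,0],[0,0,0]],"hand":[18,30,32,32,32,32,32,32]}'
python3 go.py .6495 .1898 .14 9.3
python3 - <<'E'
from h import *
s=arm.snapshot("scene");crop(s,190,140,410,340,3.6,"s17.png")
E
```

```text
t: 33.72
ee_pos: [0.5097, -0.2774, 0.1456]
tool_rot: [3.108, -0.45, 0.005]
wrist_force: [0.7, 0.2, 0.9]
opening: 0.032
t 33.72 pos [ 0.5097 -0.2774  0.1456] psi -16.47 tilt 0.21 open 32.0 F [0.7 0.2 0.9] q6 75
shift units total [  0.06 -19.51   0.21] rows 20 each [ 0.003 -0.975  0.01 ]
turn yaw err 25.77 total units [ 0.02 -0.04 -5.15]
```

View pics/s17.png

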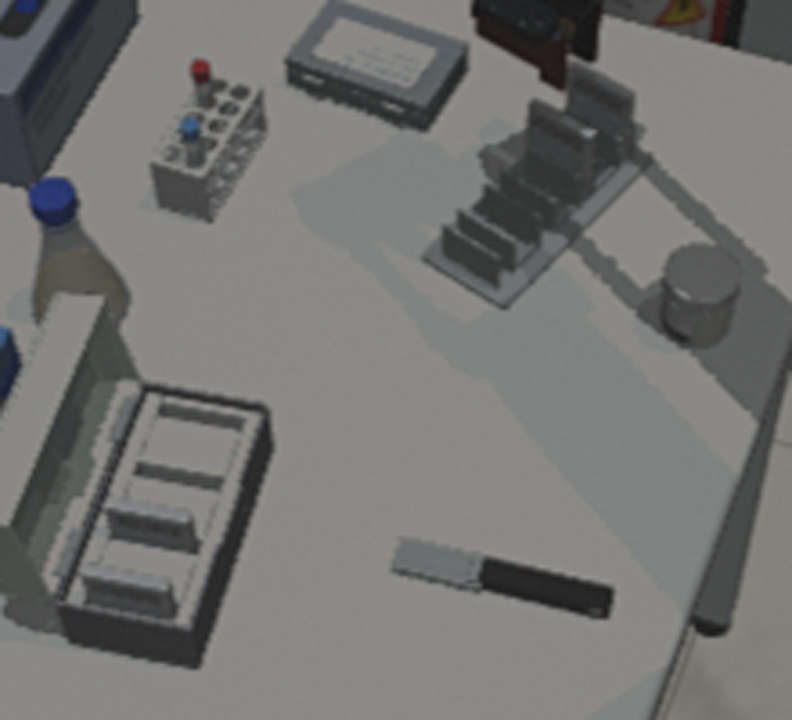

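```bash

python3 -m jog '{"linear":[[0,-0.5,0],[0,-0.98,0],[0,-0.98,0],[0,-0.98,0],[0,-0.98,0],[0,-0.98,0],[0,-0.98,0],[0,-0.98,0]],"turn":[[0,0,0],[0,0,0],[0,0,0],[0,0,0],[0,0,0],[0,0,0],[0,0,0],[0,0,0]],"hand":[32,32,32,32,32,32,32,32]}'
python3 -m jog '{"linear":[[0,-0.98,0],[0,-0.98,0],[0,-0.98,0],[0,-0.98,0],[0,-0.98,0],[0,-0.98,0],[0,-0.98,0],[0,-0.98,0]],"turn":[[0,0,0],[0,0,0],[0,0,0],[0,0,0],[0,0,0],[0,0,0],[0,0,0],[0,0,0]],"hand":[32,32,32,32,32,32,32,32]}'
python3 -m jog '{"linear":[[0,-0.98,0],[0,-0.98,0],[0,-0.98,0],[0,-0.98,0],[0,-0.5,0],[0,0,0],[0,0,0],[0,0,0]],"turn":[[0,0,0],[0,0,0],[0,0,0],[0,0,-1],[0,0,-1],[0,0,-1],[0,0,-1],[0,0,-1]],"hand":[32,32,32,32,32,32,32,32]}'
python3 go.py .6495 .1898 .068 9.3
```

```text
t: 34.43
ee_pos: [0.5606, -0.0982, 0.1403]
tool_rot: [-3.109, 0.449, 0.005]
wrist_force: [0.6, -0.1, 0.1]
opening: 0.0319
t: 35.1
ee_pos: [0.6158, 0.0896, 0.1402]
tool_rot: [3.109, -0.449, -0.005]
wrist_force: [-0.2, -0.3, 0.6]
opening: 0.0318
t: 35.77
ee_pos: [0.6457, 0.1951, 0.1398]
tool_rot: [3.132, 0.242, -0.006]
wrist_force: [-0.3, -0.1, -0.3]
opening: 0.0319
t 35.77 pos [0.6457 0.1951 0.1398] psi 8.85 tilt 0.20 open 31.9 F [-0.3 -0.1 -0.3] q6 95
shift units total [0.13 0.23 2.87] rows 3 each [0.042 0.078 0.957]
turn yaw err 0.45 total units [ 0.    0.04 -0.09]
```

```bash

python3 -m jog '{"linear":[[0.13,0.19,0.2],[0,0,0.5],[0,0,0.6],[0,0,0.6],[0,0,0.5],[0,0,0.25],[0,0,0.2],[0,0,0]],"turn":[[0,0,-0.09],[0,0,0],[0,0,0],[0,0,0],[0,0,0],[0,0,0],[0,0,0],[0,0,0]],"hand":[32,32,32,32,32,32,32,32]}'
python3 go.py .6495 .1908 .068 9.3
python3 -m jog '{"linear":[[0,0,0],[0,0,0],[0,0,0],[0,0,0],[0,0,0],[0,0,0],[0,0,0],[0,0,0]],"turn":[[0,0,0],[0,0,0],[0,0,0],[0,0,0],[0,0,0],[0,0,0],[0,0,0],[0,0,0]],"hand":[16,13,8,5,5,5,5,5]}'
python3 go.py
```

```text
t: 36.43
ee_pos: [0.6501, 0.1893, 0.0693]
tool_rot: [3.132, 0.245, -0.004]
wrist_force: [-0.2, -0.0, -0.6]
opening: 0.0319
t 36.43 pos [0.6501 0.1893 0.0693] psi 8.94 tilt 0.14 open 31.9 F [-0.2 -0.  -0.6] q6 94
shift units total [-0.02 -0.06  0.05] rows 1 each [-0.016 -0.062  0.052]
turn yaw err 0.36 total units [ 0.    0.03 -0.07]
t: 37.1
ee_pos: [0.6513, 0.1898, 0.0722]
tool_rot: [-3.131, -0.246, -0.003]
wrist_force: [0.8, 0.7, 4.2]
opening: 0.01
t 37.10 pos [0.6513 0.1898 0.0722] psi 8.99 tilt 0.10 open 10.0 F [0.8 0.7 4.2] q6 94
```

```bash

python3 -m jog '{"linear":[[0,0,-0.2],[0,0,-0.4],[0,0,-0.5],[0,0,-0.6],[0,0,-0.8],[0,0,-0.8],[0,0,-0.8],[0,0,-0.4]],"turn":[[0,0,0],[0,0,0],[0,0,0],[0,0,0],[0,0,0],[0,0,0],[0,0,0],[0,0,0]],"hand":[5,5,5,5,5,5,5,5]}'
python3 go.py .5242 -.2235 .175 -16.6
```

```text
t: 37.77
ee_pos: [0.6517, 0.1893, 0.1882]
tool_rot: [-3.132, -0.245, -0.008]
wrist_force: [0.7, 0.8, 0.9]
opening: 0.0094
t 37.77 pos [0.6517 0.1893 0.1882] psi 8.96 tilt 0.28 open 9.4 F [0.7 0.8 0.9] q6 94
shift units total [-7.61 15.52  0.5 ] rows 16 each [-0.476  0.97   0.031]
turn yaw err -25.56 total units [-0.01 -0.06  5.11]
```

```bash

python3 -m jog '{"linear":[[-0.25,0.5,0],[-0.47,0.97,0],[-0.47,0.97,0],[-0.47,0.97,0],[-0.47,0.97,0],[-0.47,0.97,0],[-0.47,0.97,0],[-0.47,0.97,0]],"turn":[[0,0,0],[0,0,0],[0,0,0],[0,0,0],[0,0,0],[0,0,0],[0,0,0],[0,0,0]],"hand":[5,5,5,5,5,5,5,5]}'
python3 -m jog '{"linear":[[-0.47,0.97,0.05],[-0.47,0.97,0.05],[-0.47,0.97,0.05],[-0.47,0.97,0.05],[-0.47,0.97,0.05],[-0.47,0.97,0.05],[-0.47,0.97,0],[-0.47,0.97,0]],"turn":[[0,0,0],[0,0,0],[0,0,0],[0,0,0],[0,0,0],[0,0,0],[0,0,0],[0,0,0]],"hand":[5,5,5,5,5,5,5,5]}'
python3 -m jog '{"linear":[[-0.3,0.5,0],[0,0,0],[0,0,0],[0,0,0],[0,0,0],[0,0,0],[0,0,0]],"turn":[[0,0,0.6],[0,0,1],[0,0,1],[0,0,1],[0,0,1],[0,0,0.5],[0,0,0]],"hand":[5,5,5,5,5,5,5]}'
python3 go.py .5242 -.2235 .12 -16.6
```

```text
t: 38.43
ee_pos: [0.5912, -0.0057, 0.184]
tool_rot: [3.132, 0.246, 0.0]
wrist_force: [0.2, 0.2, -1.7]
opening: 0.01
t: 39.1
ee_pos: [0.5285, -0.212, 0.1764]
tool_rot: [3.132, 0.246, -0.0]
wrist_force: [-0.3, 0.2, -1.1]
opening: 0.0099
t: 39.68
ee_pos: [0.5237, -0.2244, 0.1765]
tool_rot: [3.108, -0.454, -0.0]
wrist_force: [-0.5, 0.4, -1.2]
opening: 0.0099
t 39.68 pos [ 0.5237 -0.2244  0.1765] psi -16.63 tilt 0.02 open 9.9 F [-0.5  0.4 -1.2] q6 80
shift units total [ 0.01 -0.04  2.26] rows 3 each [ 0.004 -0.014  0.753]
turn yaw err 0.03 total units [ 0.    0.   -0.01]
```

```bash

python3 -m jog '{"linear":[[0,-0.04,0.4],[0,0,0.7],[0,0,0.7],[0,0,0.5],[0,0,0.4],[0,0,0.4],[0,0,0],[0,0,0]],"turn":[[0,0,0],[0,0,0],[0,0,0],[0,0,0],[0,0,0],[0,0,0],[0,0,0],[0,0,0]],"hand":[5,5,5,5,5,5,5,5]}'
python3 go.py .5242 -.2235 .072 -16.6
```

```text
t: 40.35
ee_pos: [0.5239, -0.2231, 0.0982]
tool_rot: [-3.109, 0.451, 0.001]
wrist_force: [-0.5, -0.1, -1.1]
opening: 0.0094
t 40.35 pos [ 0.5239 -0.2231  0.0982] psi -16.50 tilt 0.05 open 9.4 F [-0.5 -0.1 -1.1] q6 80
shift units total [0.02 0.01 1.05] rows 2 each [0.008 0.006 0.525]
turn yaw err -0.10 total units [-0.    0.01  0.02]
```

```bash

python3 -m jog '{"linear":[[0,0,0.25],[0,0,0.25],[0,0,0.2],[0,0,0.15],[0,0,0.08],[0,0,0.06],[0,0,0.05],[0,0,0]],"turn":[[0,0,0],[0,0,0],[0,0,0],[0,0,0],[0,0,0],[0,0,0],[0,0,0],[0,0,0]],"hand":[5,5,5,5,5,5,5,5]}'
python3 -m jog '{"linear":[[0,0,0.04],[0,0,0]],"turn":[[0,0,0],[0,0,0]],"hand":[5,5]}'
```

```text
t: 41.02
ee_pos: [0.5241, -0.2232, 0.0725]
tool_rot: [-3.109, 0.451, 0.0]
wrist_force: [-1.2, -0.4, -1.3]
opening: 0.0099
t: 41.18
ee_pos: [0.5244, -0.2233, 0.0722]
tool_rot: [3.109, -0.451, 0.001]
wrist_force: [-0.4, 0.2, 1.7]
opening: 0.01
```

```bash

python3 -m jog '{"linear":[[0,0,0.03],[0,0,0],[0,0,0],[0,0,-0.3],[0,0,-0.6],[0,0,-0.8],[0,0,-0.8],[0,0,-0.4]],"turn":[[0,0,0],[0,0,0],[0,0,0],[0,0,0],[0,0,0],[0,0,0],[0,0,0],[0,0,0]],"hand":[5,20,32,32,32,32,32,32]}'
python3 go.py .6415 .2462 .14 9.3
python3 - <<'E'
from h import *
s=arm.snapshot("scene");crop(s,290,140,410,240,6,"s18.png")
E
```

```text
t: 41.85
ee_pos: [0.525, -0.2236, 0.1466]
tool_rot: [3.108, -0.451, 0.006]
wrist_force: [0.1, -0.0, 0.6]
opening: 0.0319
t 41.85 pos [ 0.525  -0.2236  0.1466] psi -16.52 tilt 0.21 open 31.9 F [ 0.1 -0.   0.6] q6 80
shift units total [ -0.87 -19.34   0.25] rows 20 each [-0.044 -0.967  0.013]
turn yaw err 25.82 total units [ 0.02 -0.04 -5.16]
```

View pics/s18.png

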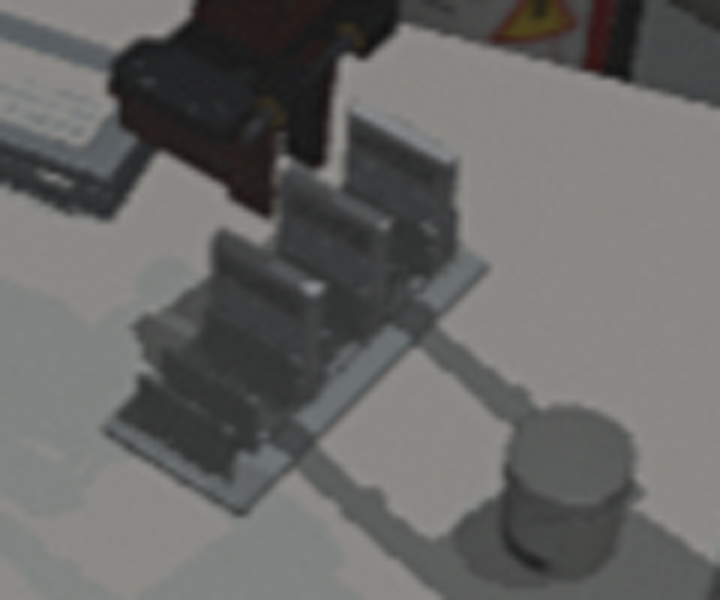

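Three plates stand in bays 0–2. Now plate 3.

```bash

python3 -m jog '{"linear":[[0,-0.5,0],[-0.04,-0.97,0],[-0.04,-0.97,0],[-0.04,-0.97,0],[-0.04,-0.97,0],[-0.04,-0.97,0],[-0.04,-0.97,0],[-0.04,-0.97,0]],"turn":[[0,0,0],[0,0,0],[0,0,0],[0,0,0],[0,0,0],[0,0,0],[0,0,0],[0,0,0]],"hand":[32,32,32,32,32,32,32,32]}'
python3 -m jog '{"linear":[[-0.04,-0.97,0],[-0.04,-0.97,0],[-0.04,-0.97,0],[-0.04,-0.97,0],[-0.04,-0.97,0],[-0.04,-0.97,0],[-0.04,-0.97,0],[-0.04,-0.97,0]],"turn":[[0,0,0],[0,0,0],[0,0,0],[0,0,0],[0,0,0],[0,0,0],[0,0,0],[0,0,0]],"hand":[32,32,32,32,32,32,32,32]}'
python3 -m jog '{"linear":[[-0.04,-0.97,0],[-0.04,-0.97,0],[-0.04,-0.97,0],[-0.04,-0.9,0],[0,-0.3,0],[0,0,0],[0,0,0],[0,0,0]],"turn":[[0,0,0],[0,0,0],[0,0,0],[0,0,-1],[0,0,-1],[0,0,-1],[0,0,-1],[0,0,-1]],"hand":[32,32,32,32,32,32,32,32]}'
python3 go.py .6415 .2462 .068 9.3
```

```text
t: 42.57
ee_pos: [0.5687, -0.0442, 0.1413]
tool_rot: [-3.109, 0.451, 0.004]
wrist_force: [0.4, 0.8, 0.0]
opening: 0.0321
t: 43.23
ee_pos: [0.6159, 0.1439, 0.1411]
tool_rot: [3.108, -0.45, -0.005]
wrist_force: [0.6, -1.2, -0.7]
opening: 0.0319
t: 43.9
ee_pos: [0.6403, 0.2429, 0.1408]
tool_rot: [3.132, 0.241, -0.006]
wrist_force: [-0.6, -0.1, 0.2]
opening: 0.032
t 43.90 pos [0.6403 0.2429 0.1408] psi 8.79 tilt 0.20 open 32.0 F [-0.6 -0.1  0.2] q6 99
shift units total [ 0.08 -0.12  2.91] rows 3 each [ 0.027 -0.041  0.97 ]
turn yaw err 0.51 total units [ 0.    0.04 -0.1 ]
```

```bash

python3 -m jog '{"linear":[[0.06,-0.15,0.2],[0,0,0.5],[0,0,0.6],[0,0,0.6],[0,0,0.5],[0,0,0.25],[0,0,0.2],[0,0,0]],"turn":[[0,0,-0.1],[0,0,0],[0,0,0],[0,0,0],[0,0,0],[0,0,0],[0,0,0],[0,0,0]],"hand":[32,32,32,32,32,32,32,32]}'
python3 go.py .6415 .2462 .068 9.3
python3 -m jog '{"linear":[[0,0,0],[0,0,0],[0,0,0],[0,0,0],[0,0,0],[0,0,0],[0,0,0],[0,0,0]],"turn":[[0,0,0],[0,0,0],[0,0,0],[0,0,0],[0,0,0],[0,0,0],[0,0,0],[0,0,0]],"hand":[16,13,8,5,5,5,5,5]}'
python3 go.py
```

```text
t: 44.57
ee_pos: [0.6417, 0.2454, 0.0703]
tool_rot: [3.131, 0.245, -0.004]
wrist_force: [-0.5, -0.1, 0.7]
opening: 0.0316
t 44.57 pos [0.6417 0.2454 0.0703] psi 8.94 tilt 0.14 open 31.6 F [-0.5 -0.1  0.7] q6 99
shift units total [-0.   -0.03  0.09] rows 1 each [-0.003 -0.033  0.091]
turn yaw err 0.36 total units [ 0.    0.03 -0.07]
t: 45.23
ee_pos: [0.6429, 0.2456, 0.0732]
tool_rot: [-3.132, -0.246, -0.003]
wrist_force: [-0.0, -0.9, 6.0]
opening: 0.0095
t 45.23 pos [0.6429 0.2456 0.0732] psi 8.98 tilt 0.10 open 9.5 F [-0.  -0.9  6. ] q6 99
```

```bash

python3 -m jog '{"linear":[[0,0,-0.2],[0,0,-0.4],[0,0,-0.5],[0,0,-0.6],[0,0,-0.8],[0,0,-0.8],[0,0,-0.8],[0,0,-0.4]],"turn":[[0,0,0],[0,0,0],[0,0,0],[0,0,0],[0,0,0],[0,0,0],[0,0,0],[0,0,0]],"hand":[5,5,5,5,5,5,5,5]}'
python3 go.py .5408 -.1699 .175 -16.6
```

```text
t: 45.9
ee_pos: [0.6428, 0.2458, 0.1892]
tool_rot: [-3.131, -0.246, -0.006]
wrist_force: [0.6, -0.2, -0.2]
opening: 0.0096
t 45.90 pos [0.6428 0.2458 0.1892] psi 8.99 tilt 0.23 open 9.6 F [ 0.6 -0.2 -0.2] q6 99
shift units total [-6.63 15.79  0.53] rows 16 each [-0.414  0.987  0.033]
turn yaw err -25.59 total units [-0.02 -0.04  5.12]
```

```bash

python3 -m jog '{"linear":[[-0.22,0.5,0],[-0.41,0.98,0],[-0.41,0.98,0],[-0.41,0.98,0],[-0.41,0.98,0],[-0.41,0.98,0],[-0.41,0.98,0],[-0.41,0.98,0]],"turn":[[0,0,0],[0,0,0],[0,0,0],[0,0,0],[0,0,0],[0,0,0],[0,0,0],[0,0,0]],"hand":[5,5,5,5,5,5,5,5]}'
python3 -m jog '{"linear":[[-0.41,0.98,0.05],[-0.41,0.98,0.05],[-0.41,0.98,0.05],[-0.41,0.98,0.05],[-0.41,0.98,0.05],[-0.41,0.98,0.05],[-0.41,0.98,0],[-0.41,0.98,0]],"turn":[[0,0,0],[0,0,0],[0,0,0],[0,0,0],[0,0,0],[0,0,0],[0,0,0],[0,0,0]],"hand":[5,5,5,5,5,5,5,5]}'
python3 -m jog '{"linear":[[-0.24,0.6,0],[0,0,0],[0,0,0],[0,0,0],[0,0,0],[0,0,0],[0,0,0]],"turn":[[0,0,0.6],[0,0,1],[0,0,1],[0,0,1],[0,0,1],[0,0,0.5],[0,0,0]],"hand":[5,5,5,5,5,5,5]}'
python3 go.py .5408 -.1699 .12 -16.6
```

```text
t: 46.57
ee_pos: [0.594, 0.0506, 0.1849]
tool_rot: [-3.132, -0.246, 0.001]
wrist_force: [0.6, 0.0, -1.2]
opening: 0.0097
t: 47.23
ee_pos: [0.5436, -0.1557, 0.1774]
tool_rot: [-3.132, -0.246, 0.001]
wrist_force: [1.5, -0.3, -1.0]
opening: 0.0097
t: 47.82
ee_pos: [0.5406, -0.1703, 0.1774]
tool_rot: [-3.108, 0.454, 0.001]
wrist_force: [-0.8, -0.4, -1.3]
opening: 0.01
t 47.82 pos [ 0.5406 -0.1703  0.1774] psi -16.61 tilt 0.04 open 10.0 F [-0.8 -0.4 -1.3] q6 86
shift units total [ 0.01 -0.02  2.3 ] rows 3 each [ 0.002 -0.006  0.765]
turn yaw err 0.01 total units [-0.    0.01 -0.  ]
```

```bash

python3 -m jog '{"linear":[[0,-0.02,0.4],[0,0,0.7],[0,0,0.7],[0,0,0.5],[0,0,0.4],[0,0,0.4],[0,0,0],[0,0,0]],"turn":[[0,0,0],[0,0,0],[0,0,0],[0,0,0],[0,0,0],[0,0,0],[0,0,0],[0,0,0]],"hand":[5,5,5,5,5,5,5,5]}'
python3 go.py .5408 -.1699 .073 -16.6
```

```text
t: 48.48
ee_pos: [0.5408, -0.1698, 0.0993]
tool_rot: [-3.109, 0.451, 0.001]
wrist_force: [0.3, -0.3, -0.3]
opening: 0.01
t 48.48 pos [ 0.5408 -0.1698  0.0993] psi -16.50 tilt 0.05 open 10.0 F [ 0.3 -0.3 -0.3] q6 86
shift units total [0.   0.   1.05] rows 2 each [0.001 0.001 0.525]
turn yaw err -0.10 total units [-0.    0.01  0.02]
```

```bash

python3 -m jog '{"linear":[[0,0,0.25],[0,0,0.25],[0,0,0.2],[0,0,0.15],[0,0,0.08],[0,0,0.06],[0,0,0.05],[0,0,0]],"turn":[[0,0,0],[0,0,0],[0,0,0],[0,0,0],[0,0,0],[0,0,0],[0,0,0],[0,0,0]],"hand":[5,5,5,5,5,5,5,5]}'
python3 -m jog '{"linear":[[0,0,0.04],[0,0,0.03],[0,0,0]],"turn":[[0,0,0],[0,0,0],[0,0,0]],"hand":[5,5,5]}'
```

```text
t: 49.15
ee_pos: [0.5409, -0.1699, 0.0735]
tool_rot: [-3.109, 0.451, 0.0]
wrist_force: [-0.4, 0.7, 0.6]
opening: 0.0098
t: 49.4
ee_pos: [0.5412, -0.17, 0.0732]
tool_rot: [3.109, -0.451, 0.002]
wrist_force: [-3.2, 0.4, 5.2]
opening: 0.0097
```

Seated; release, rise, and clear the view for a final check.

```bash

python3 -m jog '{"linear":[[0,0,0],[0,0,0],[0,0,0],[0,0,-0.3],[0,0,-0.6],[0,0,-0.9],[0,0,-0.9],[0,0,-0.9]],"turn":[[0,0,0],[0,0,0],[0,0,0],[0,0,0],[0,0,0],[0,0,0],[0,0,0],[0,0,0]],"hand":[18,30,32,32,32,32,32,32]}'
python3 -m jog '{"linear":[[0,0,-0.9],[0,0.5,-0.9],[0,0.9,-0.5],[0,0.9,0],[0,0.9,0],[0,0.9,0],[0,0.9,0],[0,0.9,0]],"turn":[[0,0,0],[0,0,0],[0,0,0],[0,0,0],[0,0,0],[0,0,0],[0,0,0],[0,0,0]],"hand":[32,32,32,32,32,32,32,32]}'
python3 -m jog '{"linear":[[0,0.9,0],[0,0.9,0],[0,0.9,0],[0,0.9,0],[0,0.5,0],[0,0,0],[0,0,0],[0,0,0]],"turn":[[0,0,0],[0,0,0],[0,0,0],[0,0,0],[0,0,0],[0,0,0],[0,0,0],[0,0,0]],"hand":[32,32,32,32,32,32,32,32]}'
python3 - <<'E'
from h import *
s=arm.snapshot("scene");crop(s,190,130,410,340,3.6,"s20.png")
t=arm.snapshot("top");crop(t,190,140,470,340,2.8,"t20.png")
E
```

```text
t: 50.07
ee_pos: [0.5408, -0.1699, 0.1631]
tool_rot: [-3.109, 0.451, 0.0]
wrist_force: [-0.4, -0.7, 0.3]
opening: 0.0318
t: 50.73
ee_pos: [0.4987, -0.3124, 0.2199]
tool_rot: [3.109, -0.451, 0.001]
wrist_force: [-0.2, 0.7, 0.2]
opening: 0.0322
t: 51.4
ee_pos: [0.4704, -0.4087, 0.2195]
tool_rot: [-3.109, 0.45, -0.0]
wrist_force: [0.1, 0.4, 0.4]
opening: 0.0323
```

View pics/s20.png

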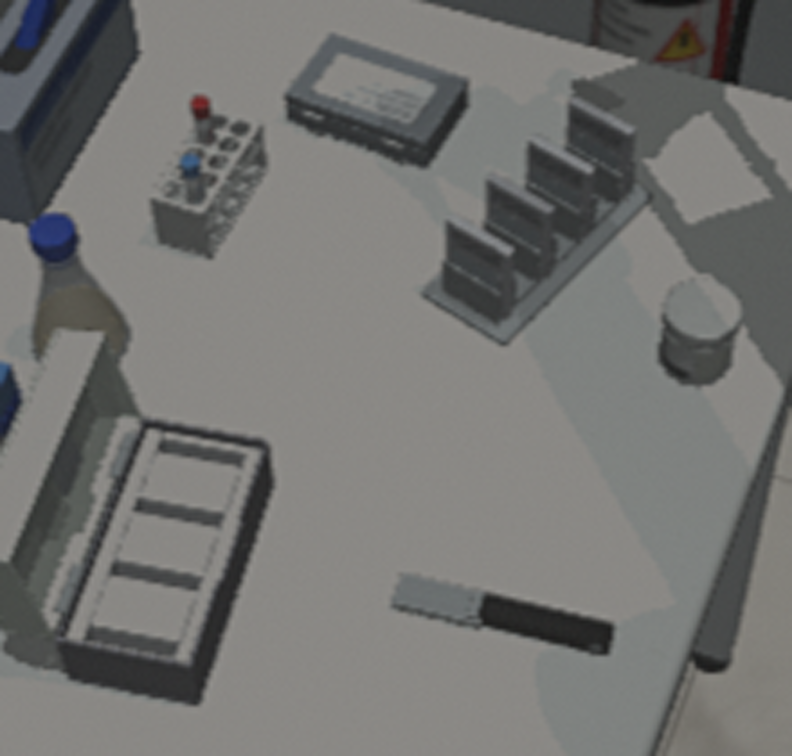

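View pics/t20.png

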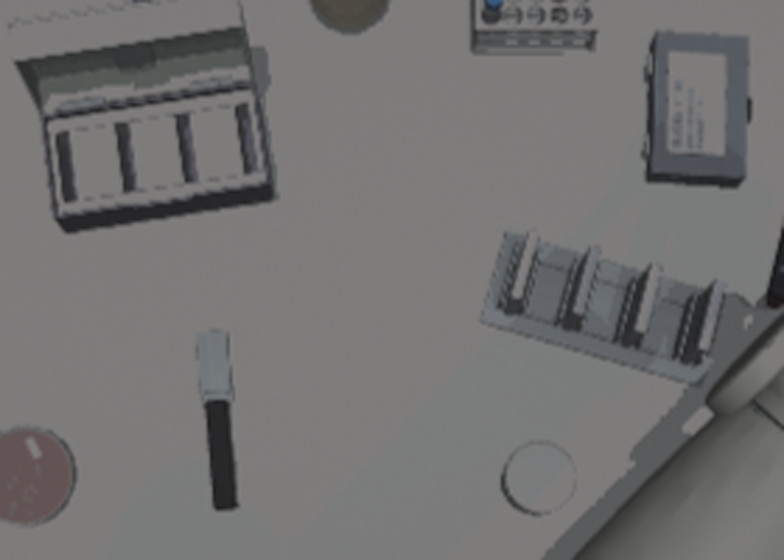

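```bash
python3 -c "
from rig import arm
print(arm.read_state()['wrist_force']); print(arm.close_job())"
```

```text
[ 0.12175318 -0.29003628  0.19797719]
the job is handed in; nothing more can be done
None
```

The job is handed in at about 51 s of the 192 s allowed. I pried the lid up with the lever blade in the front notch and swung it past upright. I then laid the lever flat on the open bench and moved all four plates, one at a time, into bays 0 to 3 of the rack.

The last pictures, from both cameras, show:
- **Lid:** open past upright. I judged this by eye and from the blade's path, and estimate about 1.65 rad.
- **Plates:** four standing upright and roughly centred, one per bay, with the slots empty. Upward forces of about 2 to 9 N as each was lowered showed them reaching the floor.
- **Lever:** lying on the bench, right way up. It touched down slightly pitched, with a 13 N contact, before I let go. I judged it flat only by eye.
- **Cup and petri dish:** the cup is standing and the petri dish looks undisturbed.
- **Arm:** clear of everything, with wrist force near zero.

No check failed. The tank position estimates from the two cameras differed by up to about 3 mm, and gripping plate 1 gave a 3 N side force from slight off-centring, which I allowed for on the later plates.

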